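# Sweep the T-slot and lay out the clamping kit

### The job

Get the slotted clamping plate and its kit ready for the next job: push the scraper along the T-slot until every copper slug has dropped out of the open end into the catch pan, then slide the scraper back home against the closed end and leave it there. Lay every clamping part that is out on the bench on the tray, standing as it stands now, inside the outline drawn for it and square with it; outlines whose part is missing stay empty. Leave the spray can, the grease jar and the cardboard carton alone.

Things in the scene. Friction and masses are not known exactly. Their poses are not given: they have to be found in the camera images.
- plate: fixed steel plate 90 x 180 mm (x, y), 40 mm high; origin at the centre of its underside. T-slot along y: throat 18 mm wide in the top 14 mm, under it a 28 mm wide, 12 mm high chamber, floor 14 mm above the bench; walled off at y = -80 mm, open at the end face y = +90 mm. There a fixed catch pan, y = 90 to 174 mm, 90 mm wide, walls 18 mm above the bench
- scraper_grip (a point): centre of the loose scraper's wooden handle (22 x 36 x 40 mm, y along the slot), 66 mm above the bench; axes as the plate's. Under it a 44 x 44 x 6 mm saddle rides on the plate and a tab 14 wide, 44 long, 25 mm deep runs in the slot, 2 mm play each side. In the plate's frame this point is at y = -58 mm fully home, +73 mm with the tab's front 5 mm past the open end
- tray: fixed shallow grey tray 215 x 355 mm (x, y), floor 6 mm thick, rim 11 mm above the bench; origin at the centre of its underside. The outlines are drawn on its floor in white lines, their places change from start to start.
- slug1_c (a point): copper slug, a disc 22 mm across and 9 mm thick, lying loose in the slot's chamber (too wide to come up through the throat); centre of the disc; None if absent
- slug2_c (a point): copper slug, a disc 22 mm across and 9 mm thick, lying loose in the slot's chamber (too wide to come up through the throat); centre of the disc; None if absent
- slug3_c (a point): copper slug, a disc 22 mm across and 9 mm thick, lying loose in the slot's chamber (too wide to come up through the throat); centre of the disc; None if absent
- strap_c (a point): clamp strap: flat steel bar 80 (x) x 30 (y) x 16 mm high with a dark slot on its top, 0.3 kg; loose, standing on the bench; this point is its centre, 8 mm above its underside; None if absent
- step_c (a point): step block: steel staircase 50 (x) x 30 (y) mm, four equal steps along x rising from 16 mm high at -x through 24 and 32 to 40 mm at +x; its two flat flanks are the y sides, 0.25 kg; loose, standing on the bench; this point is its centre, 20 mm above its underside; None if absent
- vblock_c (a point): V-block: steel block 50 (x) x 40 (y) x 40 mm high with a groove along x in its top 18 mm, 0.3 to 0.5 kg; loose, standing on the bench; this point is its centre, 20 mm above its underside; None if absent
- jack_c (a point): screw jack: steel cylinder 40 mm across and 28 mm high with a dark 22 mm stud on top, 40 mm high in all, 0.25 kg; loose, standing on the bench; this point is its centre, 20 mm above its underside; None if absent
- disc_c (a point): riser disc: plain steel disc 56 mm across and 22 mm high, 0.3 to 0.45 kg; loose, standing on the bench; this point is its centre, 11 mm above its underside; None if absent
- par_c (a point): parallel: plain steel bar 70 (x) x 14 (y) x 24 mm high, 0.18 kg; loose, standing on the bench; this point is its centre, 12 mm above its underside; None if absent
- nut_c (a point): coupling nut: hexagon 32 mm across flats (a pair of flats faces along its x axis, the others 60 degrees on), 30 mm high, with a dark bore, 0.16 kg; loose, standing on the bench; this point is its centre, 15 mm above its underside; None if absent
- spot_strap: outline on the tray floor for the clamp strap: rectangle 90 x 40 mm (5 mm larger all round than the strap) with two lines along its middle; origin at its centre on the tray floor, 6 mm above the bench, x along its long side; the part may lie either way round
- spot_step: outline on the tray floor for the step block: rectangle 60 x 40 mm with three lines across; origin at its centre on the tray floor, 6 mm above the bench, x along its long side; the part may lie either way round
- spot_vblock: outline on the tray floor for the V-block: rectangle 60 x 50 mm with three lines along it; origin at its centre on the tray floor, 6 mm above the bench, x along its long side; the part may lie either way round
- spot_jack: outline on the tray floor for the screw jack: circle 50 mm across with a 22 mm circle in it; origin at its centre on the tray floor, 6 mm above the bench
- spot_disc: outline on the tray floor for the riser disc: plain circle 66 mm across; origin at its centre on the tray floor, 6 mm above the bench
- spot_par: outline on the tray floor for the parallel: plain narrow rectangle 80 x 24 mm; origin at its centre on the tray floor, 6 mm above the bench, x along its long side; the part may lie either way round
- spot_nut: outline on the tray floor for the coupling nut: hexagon 42 mm across flats with an 18 mm circle in it; how the nut is turned does not matter; origin at its centre on the tray floor, 6 mm above the bench
- spraycan: bystander: yellow spray can 56 mm across, 170 mm high, beyond the tray; origin at its underside
- greasejar: bystander: white jar 60 mm across, 60 mm high, beyond the tray; origin at its underside
- carton: bystander: closed cardboard carton 60 x 100 mm, 40 mm high, beyond the plate; origin at its underside

How it is judged:
By the outcome, as a careful person would: the job done as asked, in the order asked, and still so for the second after the job is handed in, with the robot touching nothing.
Of strap, step, vblock, jack, disc, par, nut only 5 to 7 are there at a start; the rules pass over those that are not, and their reading is None.
Of slug1, slug2, slug3 only 1 to 3 are there at a start; the rules pass over those that are not, and their reading is None.
At some moment in a run one of strap, step, vblock, jack, disc, par, nut may be knocked a few centimetres aside while the robot is not near it.
It also fails if it takes over 210 s, if anything falls off the work surface, if the arm or the gripper's body presses on something with over 40 N, if the wrist force passes 120 N, or if a joint passes its speed limit or range.

### The arm

A 7-joint arm with a two-finger parallel gripper is mounted at the origin on the work surface. World frame = base frame: x ahead of the robot, y to its left, z up, the work surface at z = 0. Lengths are in m, angles in rad, forces in N, time in s.
With the tool pointing down it reaches from about 0.425 to 0.875 m from the base axis. Payload 4.7 kg.
Tool frame: the origin (TCP) lies midway between the tips of the shut fingers; the grasp point (between the pads) lies 19 mm behind it (ctrl.grip_point_offset is the distance from the TCP to the grasp point, in m); z points along the fingers, y is the line along which they close (so a half turn about z gives the same grasp; the last joint's range is limited). The gripper opens to 87 mm and grips with 3 to 60 N. Pads are 19 mm wide; open, the fingers measure 117 mm over their backs; the gripper's body (75 mm by 190 mm) begins 51 mm behind the grasp point.
Start: joints at [-1.103, 0.321, -0.07, 1.45, 0.023, 1.371, -0.057], TCP at [0.285, 0.584, 0.223] pointing down, gripper open.
Joint ranges: [-2.86, 2.86], [-0.3, 2.09], [-1.38, 1.24], [0.06, 2.45], [-1.56, 4.7], [0.09, 2.05], [-2.69, 2.69]. Speed limits (rad/s): [2.57, 2.57, 3.14, 3.14, 3.14, 3.14, 3.14].

### API

Orientations are given as a rotation vector (axis times angle).
In Python, from bench import ctrl gives the robot as it stands.
- The arm moves only by the tool move_arm, never from a script. Its argument "increments" is text: rows parted by semicolons, each of 7 numbers parted by spaces: the shift along the world's x, y, z in mm, then the turn, a rotation vector about the world's x, y, z in degrees, then the closure in counts, from 0 (fully open) to 255 (shut). A call has exactly 8 rows; each row shifts and turns the commanded pose from where the row before left it; what a row does not reach is not made up. A row lasts 1/12 s, in which the tool goes at most 41.7 mm and 7.16 degrees, less where a joint would pass 70% of its speed; a pose out of reach is approached as far as the arm can. A call with a gripper value outside its range is refused whole. The fingers move at their own pace and stop on an object; "grip_force" is the grip in N (left out, the last holds). Time passes only in rows, so rows that do not move let the fingers close, or fill a call up. It gives the time, the measured TCP pose, the force, the opening and the grip force at its end, in the units of the state.
- ctrl.get_state(): the state, without advancing time (a new reading comes with each control period).
- ctrl.get_image(name): name is "scene" or "side" or "wrist"; returns a dict with "frame" (420x560x3 uint8, red, green, blue), "depth" (420x560 float32, m along the optical axis (not along the pixel's ray), 0 where there is no reading), "fx", "fy", "cx", "cy" (pixels), "k1" (the pictures are not rectified: a ray, as slopes to the right and down, at radius r is drawn at 1 + k1 r^2 times it, then the intrinsics apply), "position" and "orientation" of the camera in the world. Camera axes: x right, y down, z forward; pixel columns grow to the right and rows downward; lengths in m; the calibration is good to about 2 mm. A picture is of the moment at which its call begins.
- ctrl.close_job(): hands the job in; it is judged then, once.
Trained networks look in a picture, given as the dict that the camera call returned (one of the last four; its "shot" number tells which), for a name from the list of things; names that differ only in an ending like _2 or _b are one class to them, and where a whole thing is asked for, a point or a joint stands for the part that bears it (a point fixed in the world has none). Each returns a list of dicts, best first, with "score" (0 to 1); they miss things now and then, are a little off and sometimes report something else, mostly with a low value. They report only what shows in the picture. A call takes as long as a camera call.
- ctrl.find_in(target, picture): "centre" ([x, y, z] in m, in world coordinates, good to about 4 mm: the middle of the surface that is visible of it).
- ctrl.silhouettes(target, picture): "region" (420x560 bool, what is visible of it).
The state is a dict: "time": time; "joint_positions": joint angles; "qd": joint speeds; "joint_torque": joint torques, N m; "position": TCP position; "tool_rot": TCP orientation; "ft_force": force on the tool from outside, world axes, zero at the start; "torque": the same for the moment, N m; "grip_width": opening from 0.0 (shut) to 1.0 (fully open); "grip_force": force on a finger pad.
Only numpy, scipy, OpenCV 4.12 (cv2) and the standard library are available. Lean on these libraries where they do the work, as an engineer would, in place of code of your own. Each camera call takes 0.05 s, during which the arm holds its last target. There are 200 camera calls.

## Working session

There is one attempt and no reset: what is moved stays moved. The work goes in short steps, Python scripts to look and compute and a tool call to move; the robot and the scene stay as the last step left them, time stands still between calls to the robot, and variables do not carry over. Pictures are saved under pics/ and viewed, at most 14 in all, crops included, and the job is handed in when it is done.

Besides the shell and the picture viewer there is one more tool, called after "Emit:" as name(argument=value, ...) on one line, values as JSON. move_arm: Moves the arm, as the interface text tells. Its arguments: {"type":"object","properties":{"increments":{"type":"string"},"grip_force":{"type":"number"}},"required":["increments"]}

```bash
ls; mkdir -p pics
python3 - <<'E'
from bench import ctrl
import cv2,numpy as np
s=ctrl.get_state();print(s['time'],s['position'],s['tool_rot'])
for n in("scene","side"):
    p=ctrl.get_image(n);cv2.imwrite(f"pics/{n}0.png",p['frame'][:,:,::-1]);print(n,p['position'],p['orientation'],p['fx'],p['k1'])
    np.savez(f"{n}0.npz",**p)
    for t in "plate scraper_grip tray slug1_c strap_c step_c vblock_c jack_c disc_c par_c nut_c spot_strap spot_step spot_vblock spot_jack spot_disc spot_par spot_nut".split():
        r=ctrl.find_in(t,p);print(t,[(np.round(d['centre'],3).tolist(),round(d['score'],2)) for d in r[:3]])
print(ctrl.get_state()['time'])
E
```

```text
pics
0.0 [0.2847515  0.58369307 0.22145545] [-7.06599860e-01 -3.06074758e+00  2.95155693e-03]
scene [ 0.98649512 -0.32262753  0.85541312] [-2.32448346 -1.13993192  0.33752507] 406.2488306835448 -0.06179315622989672
plate [([0.552, -0.353, 0.008], 0.67)]
scraper_grip [([0.652, 0.07, 0.059], 0.95)]
tray [([0.543, -0.244, 0.007], 0.58)]
slug1_c []
strap_c [([0.439, 0.157, 0.013], 0.86)]
step_c [([0.445, 0.272, 0.022], 0.85)]
vblock_c [([0.539, 0.211, 0.026], 0.84)]
jack_c [([0.45, 0.351, 0.027], 0.48), ([0.75, -0.27, 0.158], 0.39)]
disc_c [([0.537, 0.116, 0.021], 0.9)]
par_c [([0.445, 0.062, 0.022], 0.6), ([0.452, 0.35, 0.028], 0.31), ([0.58, -0.183, 0.011], 0.23)]
nut_c [([0.436, 0.156, 0.012], 0.22)]
spot_strap []
spot_step [([0.443, 0.269, 0.02], 0.67), ([0.589, -0.263, 0.003], 0.4), ([0.45, 0.351, 0.027], 0.4)]
spot_vblock [([0.564, -0.095, 0.005], 0.62)]
spot_jack []
spot_disc []
spot_par []
spot_nut [([0.554, -0.354, 0.007], 0.49), ([0.444, 0.064, 0.023], 0.25)]
side [0.54068756 0.80972887 0.6707326 ] [-0.05260693  2.77423616 -1.39267235] 433.4795272580168 0.020749861547297098
plate [([0.66, 0.222, 0.017], 0.71), ([0.533, 0.135, 0.025], 0.41)]
scraper_grip [([0.645, 0.096, 0.051], 0.84)]
tray [([0.529, -0.2, 0.004], 0.6)]
slug1_c []
strap_c [([0.434, 0.165, 0.009], 0.81)]
step_c [([0.444, 0.282, 0.026], 0.92)]
vblock_c [([0.528, 0.227, 0.027], 0.82)]
jack_c [([0.449, 0.37, 0.023], 0.81)]
disc_c [([0.53, 0.133, 0.024], 0.87), ([0.444, 0.282, 0.025], 0.6)]
par_c [([0.439, 0.076, 0.016], 0.55)]
nut_c []
spot_strap [([0.727, -0.243, 0.102], 0.73)]
spot_step []
spot_vblock []
spot_jack []
spot_disc []
spot_par [([0.44, 0.28, 0.025], 0.55)]
spot_nut []
1.9
```

View pics/scene0.png

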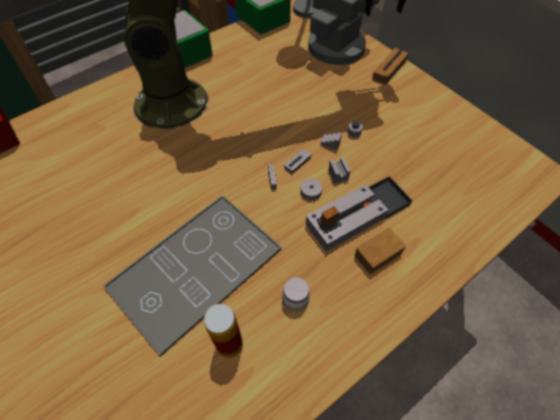

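View pics/side0.png

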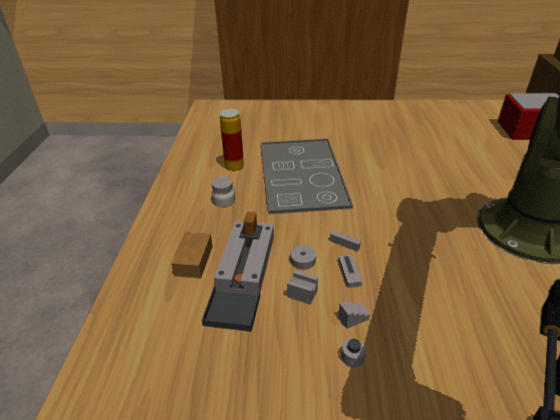

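The scene shows six parts: par (272,176), strap (298,160), step (332,140), jack (355,128), V-block (340,168) and disc (311,188). The nut is missing. The scraper (330,215) is at home and the open end with its pan points to +y. Seven outlines are drawn on the tray. Next I'll get a wrist view over the parts.

Emit:
move_arm(increments="25 -32 8 0 0 0 0;25 -32 8 0 0 0 0;25 -32 8 0 0 0 0;25 -32 8 0 0 0 0;25 -32 8 0 0 0 0;25 -32 8 0 0 0 0;15 -32 18 0 0 0 0;0 -30 25 0 0 0 0")

```text
time: 2.57
position: [0.4525, 0.3259, 0.3119]
tool_rot: [-0.714, -3.059, 0.006]
ft_force: [0.2, -0.8, 1.1]
grip_width: 1.0
grip_force: 0.0
```

```bash
cat > h.py <<'E'
from bench import ctrl
import cv2,numpy as np
from scipy.spatial.transform import Rotation as R
def rot(p):
    return R.from_rotvec(np.ravel(p['orientation'])).as_matrix() if np.size(p['orientation'])==3 else np.array(p['orientation'])
def proj(p,X):
    c=(np.asarray(X,float)-p['position'])@rot(p); s=c[...,:2]/c[...,2:]
    s=s*(1+p['k1']*(s**2).sum(-1,keepdims=True))
    return s*[p['fx'],p['fy']]+[p['cx'],p['cy']]
def ortho(p,x0,x1,y0,y1,z,res=.001):
    # rows: x decreasing downwards (far at top), columns: y decreasing to the right
    xs=np.arange(x1,x0,-res); ys=np.arange(y1,y0,-res)
    Y,X=np.meshgrid(ys,xs); q=proj(p,np.stack([X,Y,0*X+z],-1)).astype(np.float32)
    return cv2.remap(p['frame'][:,:,::-1].copy(),q[...,0],q[...,1],cv2.INTER_LINEAR)
def cloud(p):
    v,u=np.mgrid[:420,:560]; s=np.stack([(u-p['cx'])/p['fx'],(v-p['cy'])/p['fy']],-1); t=s.copy()
    for _ in range(6): t=s/(1+p['k1']*(t**2).sum(-1,keepdims=True))
    d=p['depth'][...,None]
    return np.concatenate([t*d,d],-1)@rot(p).T+p['position']
def shot(n,f=None):
    p=ctrl.get_image(n)
    if f: cv2.imwrite(f'pics/{f}.png',p['frame'][:,:,::-1]); np.savez(f+'.npz',**p)
    return p
def load(f): return dict(np.load(f+'.npz'))
E
python3 - <<'E'
from h import *
s=ctrl.get_state();print(s['position'],s['tool_rot'],s['ft_force'])
p=shot('wrist','w1');print(p['position'],p['orientation'],p['fx'])
E
```

```text
[0.45251096 0.32588232 0.31191616] [-0.71439239 -3.05869604  0.00626622] [ 0.21736579 -0.76075791  1.0525514 ]
[0.37800763 0.3632837  0.47301797] [2.43984761 1.51702422 0.22930414] 326.74910722024094
```

View pics/w1.png

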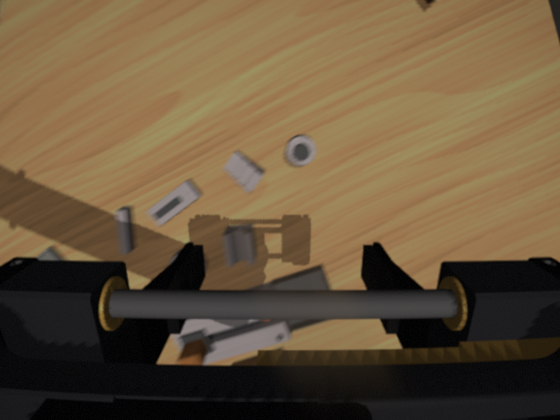

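The wrist view shows the jack (300,150), step (243,170), strap (175,203), par (125,230) and V-block (240,245). The plate sits below and the fingers cover the lower third. I'll measure the part footprints from depth.

```bash
cat >> h.py <<'E'
SEED=dict(strap=(.437,.16,16),step=(.445,.277,40),vblock=(.533,.219,40),jack=(.45,.36,40),disc=(.533,.124,22),par=(.442,.068,24))
def blobs(p,zmin=.008,names=SEED,r=.055,seeds=None):
    P=cloud(p); ok=(p['depth']>0)&(P[...,2]>zmin)&(P[...,2]<.06)
    for n in names:
        x,y=(seeds or SEED)[n][:2]; m=ok&(np.hypot(P[...,0]-x,P[...,1]-y)<r)
        k,lab,st,_=cv2.connectedComponentsWithStats(m.astype(np.uint8))
        if k<2: print(n,'none');continue
        # nearest large component
        b=min((i for i in range(1,k) if st[i,4]>=30),key=lambda i:np.hypot(*(np.median(P[lab==i],0)[:2]-[x,y])),default=None)
        if b is None: print(n,'small');continue
        Q=P[lab==b]; c,wh,a=cv2.minAreaRect((Q[:,:2]*1000).astype(np.float32))
        h=np.percentile(Q[:,2],95)*1000; T=Q[Q[:,2]>h/1000-.005]
        c2,wh2,a2=cv2.minAreaRect((T[:,:2]*1000).astype(np.float32))
        print(n,len(Q),'c',np.round(c,1),np.round(wh,1),round(a,1),'h%.1f'%h,'top',np.round(c2,1),np.round(wh2,1),round(a2,1))
E
python3 - <<'E'
from h import *
blobs(load('w1'));print();blobs(load('scene0'))
for f in('scene0','side0'):
    P=cloud(load(f));z=P[...,2]
    m=(abs(z-.04)<.004)&(abs(P[...,0]-.645)<.09)&(P[...,1]>0)&(P[...,1]<.25)
    print(m.sum(),[np.round(v,1) for v in cv2.minAreaRect((P[m][:,:2]*1000).astype(np.float32))])
    m=(abs(z-.007)<.006)&(P[...,1]<0)
    print('bench z',np.median(z[(abs(z)<.02)]))
    m=(z>.05)&(z<.095)&(abs(P[...,0]-.645)<.05)&(P[...,1]>0)&(P[...,1]<.25)
    print('handle',m.sum(),[np.round(v,1) for v in cv2.minAreaRect((P[m][:,:2]*1000).astype(np.float32))],z[m].max())
p=load('scene0')
o=ortho(p,.4,.7,-.45,0,.006,.00075);cv2.imwrite('pics/tray0.png',o)
E
```

```text
strap 1078 c [432.5 157.8] [30.4 81.8] 9.2 h16.2 top [432.5 157.8] [30.4 81.8] 9.2
step 870 c [434.3 275.1] [50.1 30.6] 27.3 h39.7 top [450.9 283.8] [12.5 30.3] 27.6
vblock 1095 c [531.6 217.8] [40.6 51.7] 68.8 h39.8 top [531.8 217.8] [40.4 51.1] 68.8
jack 695 c [443.5 360.5] [38.2 38.7] 64.3 h39.6 top [443.8 360.3] [19.9 20.1] 65.6
disc 50 c [540.  148.3] [ 4.8 26.4] 69.9 h20.7 top [540.5 148.4] [ 2.9 22.9] 61.9
par 562 c [435.3  68.7] [14.7 69.6] 61.0 h23.7 top [434.9  69. ] [14.7 68.6] 61.0

strap 288 c [434. 156.] [32.5 83. ] 9.2 h18.3 top [433.9 155.3] [31.4 80.9] 10.9
step 229 c [436.6 272.5] [50.9 33.8] 27.7 h41.3 top [452.6 282.2] [12.7 31.5] 27.1
vblock 376 c [533.9 215.3] [42.7 53.5] 67.4 h41.7 top [533.5 216. ] [41.  51.6] 66.5
jack 181 c [448.  356.5] [39.3 36.9] 38.1 h41.5 top [445.4 358.9] [18.3 23.6] 65.0
disc 350 c [533.5 119.8] [51.9 56.3] 50.9 h24.2 top [532.5 120.4] [51.7 54. ] 49.6
par 140 c [437.7  65.9] [13.9 72.1] 60.6 h26.0 top [437.4  66.2] [13.7 71.3] 60.6
1744 [array([623.9, 133.5]), array([182. , 155.1]), np.float64(84.2)]
bench z 0.00013112870469311755
handle 253 [array([649.4,  75.4]), array([37.7, 22.9]), np.float64(84.9)] 0.0897867114439378
1923 [array([621.9, 133.9]), array([182.8, 152.6]), np.float64(84.1)]
bench z 0.0007078203640031866
handle 261 [array([646.5,  76. ]), array([39.7, 22.5]), np.float64(83.2)] 0.08834021267436698
```

View pics/tray0.png

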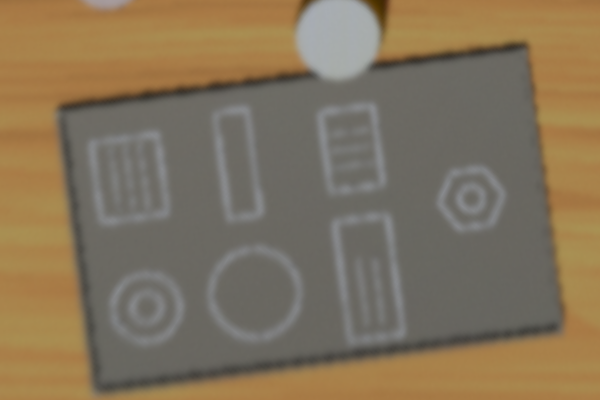

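The outlines from left to right: V-block and jack, par and disc, step and strap, then nut. The depth fits are good. The scraper comes first, so I'll move above its handle with the tool's y axis across the slot.

Emit:
move_arm(increments="24 -31 0 0 0 -7 0;24 -31 0 0 0 -7 0;24 -31 0 0 0 -7 0;24 -31 0 0 0 -7 0;24 -31 0 0 0 -7 0;24 -31 0 0 0 -7 0;24 -31 0 0 0 -7 0;24 -31 0 0 0 -7 0")

```text
time: 3.28
position: [0.6429, 0.0812, 0.3139]
tool_rot: [2.067, 2.365, 0.002]
ft_force: [0.1, 0.7, -0.2]
grip_width: 1.002
grip_force: 0.0
```

Emit:
move_arm(increments="0 0 -5 0 0 -7 0;0 0 -15 0 0 -6 0;0 0 -20 0 0 0 0;0 0 -20 0 0 0 0;0 0 -10 0 0 0 0;0 0 -5 0 0 0 0;0 0 0 0 0 0 0;0 0 0 0 0 0 0")

```text
time: 3.95
position: [0.6423, 0.0825, 0.2395]
tool_rot: [2.315, 2.122, 0.002]
ft_force: [0.0, 0.5, -0.0]
grip_width: 1.003
grip_force: 0.0
```

```bash
cat >> h.py <<'E'
def tool():
    s=ctrl.get_state(); M=R.from_rotvec(s['tool_rot']).as_matrix()
    print('t',s['time'],'tcp',np.round(s['position']*1000 if isinstance(s['position'],np.ndarray) else np.array(s['position'])*1000,1),'yaw(tool y) %.1f'%np.degrees(np.arctan2(M[1,1],M[0,1])),'z',np.round(M[:,2],3),'q',np.round(s['joint_positions'],2),'f',np.round(s['ft_force'],1))
E
python3 - <<'E'
from h import *
tool(); p=shot('wrist','w2'); print(p['position'])
for f in('w2','scene0'):
    P=cloud(load(f));z=P[...,2]
    m=(abs(z-.04)<.004)&(P[...,0]>.594)&(abs(P[...,0]-.645)<.09)&(P[...,1]>0)&(P[...,1]<.25)
    k,l,st,_=cv2.connectedComponentsWithStats(m.astype(np.uint8)); m=l==1+np.argmax(st[1:,4])
    print(m.sum(),[np.round(v,1) for v in cv2.minAreaRect((P[m][:,:2]*1000).astype(np.float32))])
    m=(z>.05)&(z<.095)&(abs(P[...,0]-.645)<.05)&(P[...,1]>0)&(P[...,1]<.25)
    if m.sum()>20:print('handle',m.sum(),[np.round(v,1) for v in cv2.minAreaRect((P[m][:,:2]*1000).astype(np.float32))],z[m].max())
E
```

```text
t 3.95 tcp [642.3  82.5 239.5] yaw(tool y) -5.0 z [ 0.001  0.    -1.   ] q [-0.5   0.32  0.42  1.45 -0.13  1.4  -0.16] f [ 0.   0.5 -0. ]
[0.64879627 0.16498118 0.40059602]
10216 [array([652.8, 132.4]), array([181.2,  90.7]), np.float64(83.5)]
handle 869 [array([646.7,  77.2]), array([36.4, 22. ]), np.float64(83.7)] 0.08682445745649148
1727 [array([654.5, 130.6]), array([182.2,  92.5]), np.float64(83.6)]
handle 253 [array([649.4,  75.4]), array([37.7, 22.9]), np.float64(84.9)] 0.0897867114439378
```

View pics/w2.png

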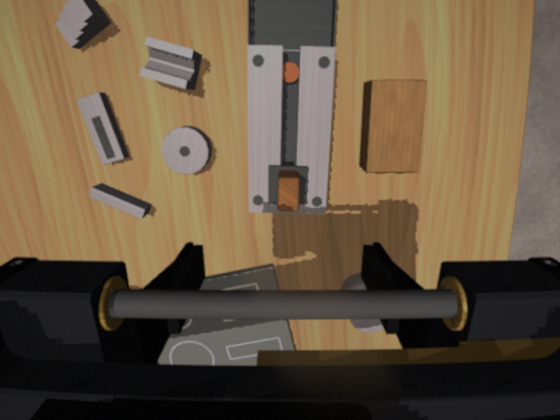

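The wrist view shows one slug (291,71) in the slot near the open end, the scraper handle at (289,192), and all six parts. Now I'll descend and grip the handle.

Emit:
move_arm(increments="2 -2 -30 0 0 -0.7 0;2 -2 -36 0 0 -0.7 0;1 -1 -36 0 0 0 0;0 0 -36 0 0 0 0;0 0 -30 0 0 0 0;0 0 -14 0 0 0 0;0 0 -4 0 0 0 0;0 0 0 0 0 0 0")

```text
time: 4.67
position: [0.6474, 0.0773, 0.053]
tool_rot: [2.342, 2.094, 0.0]
ft_force: [0.0, 0.3, 0.1]
grip_width: 0.998
grip_force: 0.0
```

Emit:
move_arm(increments="0 0 0 0 0 0 150;0 0 0 0 0 0 200;0 0 0 0 0 0 255;0 0 0 0 0 0 255;0 0 0 0 0 0 255;0 0 0 0 0 0 255;0 0 0 0 0 0 255;0 0 0 0 0 0 255", grip_force=25)

```text
time: 5.33
position: [0.647, 0.0772, 0.0526]
tool_rot: [2.342, 2.094, 0.0]
ft_force: [0.0, -0.3, -0.0]
grip_width: 0.484
grip_force: 0.0
```

Run:
```python
from h import *
tool(); blobs(load('w2'))
```

```text
t 5.3333 tcp [647.   77.2  52.6] yaw(tool y) -6.4 z [ 0. -0. -1.] q [-0.47  0.47  0.39  1.64 -0.2   1.07 -0.13] f [ 0.  -0.3 -0. ]
strap 1853 c [432.6 157.5] [32.4 80.8] 10.2 h16.3 top [432.6 157.5] [32.4 80.8] 10.2
step 1574 c [434.8 274.8] [51.5 31.6] 27.3 h39.5 top [452.5 281.3] [13.6 25.6] 28.1
vblock 2101 c [532.1 217.9] [40.6 51.4] 68.9 h40.0 top [531.8 218. ] [40.6 50.9] 68.9
jack none
disc 1855 c [531.4 122.9] [55.4 54.8] 40.0 h22.1 top [531.3 122.9] [55.2 54.8] 40.0
par 915 c [436.   68.3] [15.4 71. ] 59.9 h23.9 top [436.   68.1] [15.1 70.2] 59.9
```

Emit:
move_arm(increments="0 0 0 0 0 0 255;0 0 0 0 0 0 255;0 0 0 0 0 0 255;0 0 0 0 0 0 255;0 0 0 0 0 0 255;0 0 0 0 0 0 255;0 0 0 0 0 0 255;0 0 0 0 0 0 255")

```text
time: 6.0
position: [0.647, 0.0772, 0.0525]
tool_rot: [2.342, 2.094, 0.0]
ft_force: [0.2, -0.3, -0.3]
grip_width: 0.251
grip_force: 25.0
```

Emit:
move_arm(increments="0.6 5 0 0 0 0 255;1.1 10 0 0 0 0 255;1.2 11 0 0 0 0 255;1.2 11 0 0 0 0 255;1.2 11 0 0 0 0 255;1.2 11 0 0 0 0 255;1.2 11 0 0 0 0 255;1.1 10 0 0 0 0 255")

```text
time: 6.67
position: [0.6558, 0.1591, 0.0525]
tool_rot: [-2.341, -2.095, -0.0]
ft_force: [0.2, -0.5, 0.1]
grip_width: 0.252
grip_force: 25.0
```

Emit:
move_arm(increments="1.1 10 0 0 0 0 255;0.9 8 0 0 0 0 255;0.9 8 0 0 0 0 255;0.8 7 0 0 0 0 255;0.7 6 0 0 0 0 255;0.7 6 0 0 0 0 255;0.6 5 0 0 0 0 255;0 0 0 0 0 0 255")

```text
time: 7.33
position: [0.6615, 0.209, 0.0526]
tool_rot: [-2.34, -2.095, -0.001]
ft_force: [-0.6, 0.5, -0.3]
grip_width: 0.25
grip_force: 25.0
```

Run:
```python
from h import *
tool()
p=shot('side','s1');P=cloud(p);z=P[...,2]
f=p['frame'].astype(int);red=(f[...,0]>1.7*f[...,2])&(f[...,0]>90)
o=p['frame'][200:340,180:300,::-1];cv2.imwrite('pics/s1c.png',cv2.resize(o,None,fx=4,fy=4,interpolation=cv2.INTER_CUBIC))
```

```text
t 7.3333 tcp [661.5 209.   52.6] yaw(tool y) -6.3 z [ 0.     0.001 -1.   ] q [-0.6   0.55  0.35  1.52 -0.2   1.11 -0.32] f [-0.6  0.5 -0.3]
```

View pics/s1c.png

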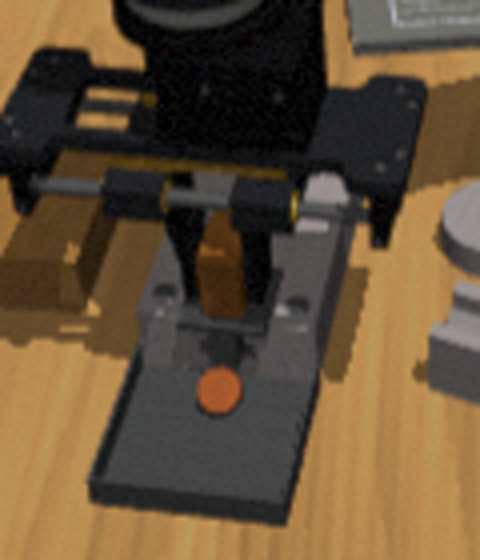

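The crop shows one copper slug lying flat in the pan (218,390) and the tab's front at the open end. I'll slide the scraper back home.

Emit:
move_arm(increments="-1.1 -10 0 0 0 0 255;-1.9 -17 0 0 0 0 255;-2.0 -18 0 0 0 0 255;-2.0 -18 0 0 0 0 255;-2.0 -18 0 0 0 0 255;-2.0 -18 0 0 0 0 255;-1.7 -15 0 0 0 0 255;-1.1 -10 0 0 0 0 255")

```text
time: 8.05
position: [0.647, 0.0782, 0.0526]
tool_rot: [2.346, 2.088, -0.003]
ft_force: [-0.3, 0.2, -1.8]
grip_width: 0.251
grip_force: 25.0
```

Emit:
move_arm(increments="-0.4 -4 0 0 0 0 255;-0.1 -1 0 0 0 0 255;-0.1 -1 0 0 0 0 255;-0.1 -1 0 0 0 0 255;-0.1 -1 0 0 0 0 255;-0.1 -1 0 0 0 0 255;0 0 0 0 0 0 255;0 0 0 0 0 0 255")

```text
time: 8.72
position: [0.6468, 0.0746, 0.0525]
tool_rot: [-2.341, -2.095, 0.0]
ft_force: [0.0, -0.3, -0.8]
grip_width: 0.253
grip_force: 25.0
```

Emit:
move_arm(increments="0 -0.7 0 0 0 0 255;-0.1 -0.7 0 0 0 0 255;0 0 0 0 0 0 255;0 -0.5 0 0 0 0 255;0 0 0 0 0 0 255;0 0 0 0 0 0 255;0 0 0 0 0 0 255;0 0 0 0 0 0 255")

```text
time: 9.38
position: [0.6467, 0.0744, 0.0526]
tool_rot: [-2.34, -2.094, -0.003]
ft_force: [0.3, 5.8, -0.9]
grip_width: 0.25
grip_force: 25.0
```

Contact at 5.8 N with y at 74.4, which matches the home position. I'll release and lift, then go to the disc.

Emit:
move_arm(increments="0 0 0 0 0 0 0;0 0 0 0 0 0 0;0 0 0 0 0 0 0;0 0 0 0 0 0 0;0 0 0 0 0 0 0;0 0 0 0 0 0 0;0 0 10 0 0 0 0;0 0 40 0 0 0 0")

```text
time: 10.05
position: [0.6417, 0.0719, 0.0968]
tool_rot: [-2.337, -2.09, 0.017]
ft_force: [-0.8, 0.5, -1.0]
grip_width: 0.771
grip_force: 0.0
```

Emit:
move_arm(increments="-10 0 40 0 0 0 0;-30 0 20 0 0 0 0;-36 0 0 0 0 0 0;-36 0 0 0 0 0 0;-4 0 0 0 0 0 0;0 0 0 0 0 0 0;0 0 0 0 0 0 0;0 0 0 0 0 0 0")

```text
time: 10.72
position: [0.5322, 0.0723, 0.1633]
tool_rot: [2.341, 2.093, 0.002]
ft_force: [0.6, -0.1, -0.2]
grip_width: 0.998
grip_force: 0.0
```

Run:
```python
from h import *
tool(); p=shot('wrist','w3');blobs(p)
P=cloud(p);z=P[...,2]
for q in (p,shot('side','s2')):
    P=cloud(q);z=P[...,2];m=(z>.05)&(z<.095)&(abs(P[...,0]-.645)<.04)&(P[...,1]>0)&(P[...,1]<.25)
    if m.sum()>20:print('handle',m.sum(),[np.round(v,1) for v in cv2.minAreaRect((P[m][:,:2]*1000).astype(np.float32))],z[m].max())
```

```text
t 10.7167 tcp [532.2  72.3 163.3] yaw(tool y) -6.4 z [ 0.002 -0.    -1.   ] q [-0.57  0.12  0.41  1.83 -0.05  1.21 -0.25] f [ 0.6 -0.1 -0.2]
strap 2940 c [432.4 157.5] [31.2 79.8] 9.3 h16.3 top [432.4 157.5] [31.2 79.8] 9.3
step 145 c [423.8 253.5] [ 8.  16.9] 87.6 h16.3 top [422.4 253.5] [ 7.3 14.5] 83.6
vblock 3401 c [531.3 217.9] [40.8 50.7] 68.7 h39.9 top [531.5 217.9] [40.6 50.4] 68.8
jack none
disc 2881 c [530.1 122.9] [54.9 54.7] 83.5 h22.1 top [530.1 122.9] [54.9 54.7] 83.5
par 1322 c [435.5  68.3] [15.2 69.8] 60.1 h23.8 top [435.6  68.2] [15.2 69.4] 60.1
handle 2030 [array([645.5,  75.4]), array([36. , 22.5]), np.float64(83.0)] 0.08673459241825804
handle 252 [array([645.3,  75.2]), array([37.5, 22. ]), np.float64(81.1)] 0.08920232373622383
```

The handle is at home and unaffected by the release. Next, grasp the disc.

Emit:
move_arm(increments="-1.5 25 -25 0 0 0 0;0 25.5 -30 0 0 0 0;0 0 -40 0 0 0 0;0 0 -40 0 0 0 0;0 0 -16 0 0 0 0;0 0 -7 0 0 0 0;0 0 -2 0 0 0 100;0 0 0 0 0 0 255")

```text
time: 11.48
position: [0.5302, 0.1226, 0.0026]
tool_rot: [2.342, 2.093, 0.0]
ft_force: [-1.0, -0.1, 0.1]
grip_width: 0.919
grip_force: 0.0
```

Emit:
move_arm(increments="0 0 0 0 0 0 255;0 0 0 0 0 0 255;0 0 0 0 0 0 255;0 0 0 0 0 0 255;0 0 0 0 0 0 255;0 0 0 0 0 0 255;0 0 0 0 0 0 255;0 0 5 0 0 0 255")

```text
time: 12.15
position: [0.528, 0.1226, 0.0068]
tool_rot: [-2.341, -2.093, 0.003]
ft_force: [0.0, 0.4, -3.6]
grip_width: 0.638
grip_force: 25.0
```

Emit:
move_arm(increments="0 0 40 0 0 0 255;0 -35 22 0 0 0 255;0 -38 15 0 0 0 255;0 -38 15 0 0 0 255;0 -38 15 0 0 0 255;0 -38 15 0 0 0 255;0 -38 15 0 0 0 255;0 -38 15 0 0 0 255")

```text
time: 12.82
position: [0.5275, -0.1415, 0.1595]
tool_rot: [-2.34, -2.093, 0.002]
ft_force: [1.3, 0.3, -3.7]
grip_width: 0.636
grip_force: 25.0
```

Emit:
move_arm(increments="3 -30 25 0 0 0 255;3 -30 25 0 0 0 255;3 -25 25 0 0 0 255;3 -20 25 0 0 0 255;3 0 25 0 0 0 255;0 0 10 0 0 0 255;0 0 0 0 0 0 255;0 0 0 0 0 0 255")

```text
time: 13.48
position: [0.5438, -0.2437, 0.2932]
tool_rot: [-2.339, -2.094, 0.001]
ft_force: [-0.6, 0.5, -3.8]
grip_width: 0.637
grip_force: 25.0
```

Run:
```python
from h import *
tool(); p=shot('wrist','w4'); cv2.imwrite('pics/tray1.png',ortho(p,.4,.68,-.42,-.03,.006,.0005))
```

```text
t 13.4833 tcp [ 543.8 -243.7  293.2] yaw(tool y) -6.3 z [-0.002  0.001 -1.   ] q [-0.17  0.2   0.65  1.5  -0.12  1.48  0.37] f [-0.6  0.5 -3.8]
```

View pics/tray1.png

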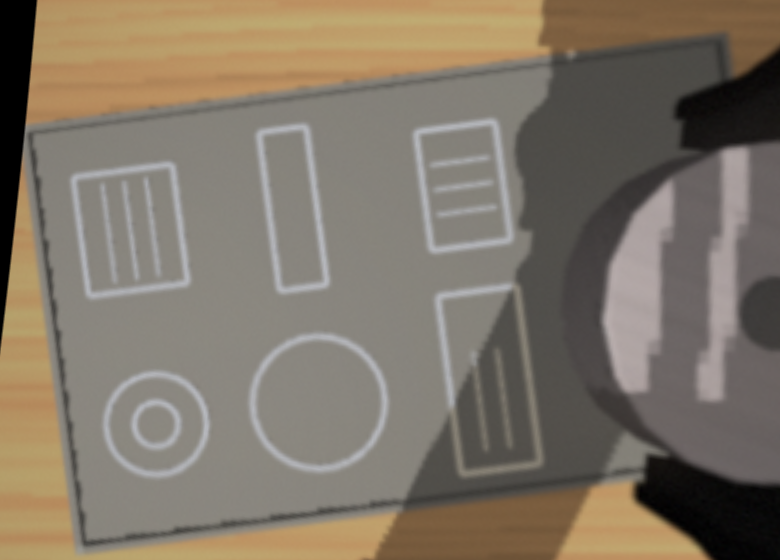

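The wrist view rectified at tray height shows all six outlines: V-block (130,230), par (293,208), step (464,185), jack (156,424), disc (318,402) and strap (488,380). I'll fit them numerically.

Run:
```python
from h import *
C=dict(vblock=(130,230),par=(293,208),step=(464,185),jack=(156,424),disc=(318,402),strap=(488,380))
for f in('w4','scene0'):
    g=cv2.cvtColor(ortho(load(f),.4,.68,-.42,-.03,.006,.0005),cv2.COLOR_BGR2GRAY).astype(np.float32)
    th=cv2.morphologyEx(g,cv2.MORPH_TOPHAT,np.ones((15,15)))
    b=(th>(12 if f=='w4' else 10)).astype(np.uint8)
    k,l,st,_=cv2.connectedComponentsWithStats(b)
    for n,c in C.items():
        best=None
        for i in range(1,k):
            x,y,w,h,a=st[i]
            if a>200 and np.hypot(x+w/2-c[0],y+h/2-c[1])<20 and max(w,h)<200 and (best is None or max(w,h)>max(st[best][2:4])): best=i
        if best is None: print(n,'none');continue
        pts=np.argwhere(l==best)[:,::-1].astype(np.float32)
        W=np.stack([680-pts[:,1]*.5,-30-pts[:,0]*.5],-1).astype(np.float32)
        r=cv2.minAreaRect(W);print(f,n,np.round(r[0],1),np.round(r[1],1),round(r[2],1))
```

```text
w4 vblock [565.1 -95.1] [64.5 54.5] 7.4
w4 par [ 575.9 -176.2] [84.7 28.8] 7.6
w4 step [ 587.2 -261.5] [64.9 44.8] 7.6
w4 jack [ 468.1 -107.9] [54.1 53.7] 45.0
w4 disc [ 478.9 -189.1] [70.4 70. ] 45.0
w4 strap [ 490.2 -274.3] [94.9 45. ] 7.5
vblock none
scene0 par [ 578.3 -182.6] [83.9 20. ] 9.2
step none
scene0 jack [ 469.2 -101.2] [ 8.5 21.5] 90.0
disc none
strap none
```

Emit:
move_arm(increments="-13 11 -36 0 0 0 255;-13 11 -36 0 0 0 255;-13 11 -36 0 0 0 255;-13 11 -36 0 0 0 255;-13 10.6 -36 0 0 0 255;0 0 -36 0 0 0 255;0 0 -30 0 0 0 255;0 0 0 0 0 0 255")

```text
time: 14.2
position: [0.4721, -0.187, 0.0413]
tool_rot: [-2.331, -2.088, 0.014]
ft_force: [-1.1, 1.3, -3.0]
grip_width: 0.631
grip_force: 25.0
```

Emit:
move_arm(increments="0 0 0 0 0 0 255;0 0 -8 0 0 0 255;0 0 -8 0 0 0 255;0 0 0 0 0 0 255;0 0 0 0 0 0 255;0 0 0 0 0 0 255;0 0 0 0 0 0 255;0 0 0 0 0 0 255")

```text
time: 14.87
position: [0.4796, -0.1907, 0.0331]
tool_rot: [2.342, 2.093, 0.001]
ft_force: [-0.2, -0.4, -3.0]
grip_width: 0.638
grip_force: 25.0
```

Run:
```python
from h import *
for i in range(3):
    tool(); shot('scene')
```

```text
t 14.8667 tcp [ 479.6 -190.7   33.1] yaw(tool y) -6.4 z [ 0.001 -0.    -1.   ] q [-0.21  0.25  0.59  2.   -0.17  0.94  0.36] f [-0.2 -0.4 -3. ]
t 14.9167 tcp [ 479.5 -190.7   33. ] yaw(tool y) -6.4 z [ 0.001 -0.    -1.   ] q [-0.21  0.25  0.59  2.   -0.17  0.94  0.36] f [-0.4  0.1 -2.6]
t 14.9667 tcp [ 479.4 -190.7   32.9] yaw(tool y) -6.4 z [ 0.001 -0.    -1.   ] q [-0.21  0.25  0.59  2.   -0.17  0.94  0.36] f [-0.5  0.2 -3.3]
```

Emit:
move_arm(increments="-0.5 1.3 -14 0 0 0 255;0 0 -8 0 0 0 255;0 0 -2 0 0 0 255;0 0 0 0 0 0 255;0 0 0 0 0 0 255;0 0 0 0 0 0 50;0 0 0 0 0 0 50;0 0 0 0 0 0 50")

```text
time: 15.68
position: [0.479, -0.1896, 0.0088]
tool_rot: [2.341, 2.093, 0.0]
ft_force: [0.6, -0.5, 0.1]
grip_width: 0.768
grip_force: 0.0
```

Emit:
move_arm(increments="0 0 0 0 0 0 50;0 0 15 0 0 0 50;0 0 30 0 0 0 40;0 0 40 0 0 0 0;0 30 25 0 0 7 0;0 40 10 0 0 7 0;0 41 0 0 0 7 0;0 41 0 0 0 7 0")

```text
time: 16.35
position: [0.4795, -0.036, 0.1302]
tool_rot: [1.759, 2.6, 0.004]
ft_force: [1.0, -0.1, -0.3]
grip_width: 0.993
grip_force: 0.0
```

Emit:
move_arm(increments="-7 17.5 6 0 0 6.5 0;-7 17.5 6 0 0 6.5 0;-7 17.5 6 0 0 6.5 0;-7 17.5 6 0 0 6.5 0;-7 18 6 0 0 6.5 0;-8.5 18 0 0 0 6.3 0;0 0 0 0 0 0 0;0 0 0 0 0 0 0")

```text
time: 17.02
position: [0.4351, 0.0692, 0.1587]
tool_rot: [0.801, 3.037, 0.0]
ft_force: [-0.3, -0.0, 0.4]
grip_width: 0.998
grip_force: 0.0
```

Run:
```python
from h import *
p=shot('wrist','w5');tool();blobs(p)
blobs(shot('side'),names=['disc'],seeds=dict(disc=(.479,-.189)))
```

```text
t 17.0667 tcp [435.4  68.3 158.6] yaw(tool y) 60.3 z [ 0.001 -0.    -1.   ] q [-0.55 -0.1   0.32  2.04  0.03  1.2   0.81] f [ 0.6 -0.9 -0.9]
strap 2859 c [431.9 157.4] [31.2 80.4] 9.7 h16.3 top [431.9 157.4] [31.2 80.4] 9.7
step 2863 c [434. 275.] [51.8 31.5] 27.9 h39.6 top [450.8 283.7] [14.2 30.7] 27.1
vblock 3111 c [531.1 217.8] [41.7 51.2] 68.5 h39.8 top [531.2 217.8] [41.5 50.9] 68.5
jack 660 c [440.1 347.9] [17.2 38.6] 71.6 h27.2 top [438.4 344. ] [ 8.6 29.5] 71.1
disc none
par 1063 c [435.2  68.1] [13.9 69.9] 60.3 h24.1 top [435.1  68. ] [13.8 69.9] 59.9
disc 178 c [ 484.6 -179.2] [35.9 56.3] 57.1 h28.8 top [ 489.  -179.3] [27.3 57.2] 41.4
```

Emit:
move_arm(increments="0 0 -40 0 0 0 0;0 0 -40 0 0 0 60;0 0 -40 0 0 0 100;0 0 -25 0 0 0 100;0 0 -8 0 0 0 100;0 0 -2.5 0 0 0 100;0 0 0 0 0 0 100;0 0 0 0 0 0 255")

```text
time: 17.78
position: [0.437, 0.0687, 0.0047]
tool_rot: [0.803, 3.034, 0.002]
ft_force: [0.4, 0.6, -0.3]
grip_width: 0.6
grip_force: 0.0
```

Emit:
move_arm(increments="0 0 0 0 0 0 255;0 0 0 0 0 0 255;0 0 0 0 0 0 255;0 0 0 0 0 0 255;0 0 0 0 0 0 255;0 0 0 0 0 0 255;0 0 0 0 0 0 255;0 0 2 0 0 0 255")

```text
time: 18.45
position: [0.4347, 0.0686, 0.0048]
tool_rot: [-0.802, -3.037, 0.001]
ft_force: [-0.8, 0.3, -1.5]
grip_width: 0.156
grip_force: 25.0
```

Emit:
move_arm(increments="0 0 40 0 0 0 255;18 -31 8 0 0 6.2 255;18 -31 8 0 0 6.2 255;18 -31 8 0 0 6.2 255;18 -31 8 0 0 6.2 255;18 -31 8 0 0 6.2 255;18 -31 8 0 0 6.3 255;18 -31 8 0 0 0 255")

```text
time: 19.12
position: [0.5592, -0.1455, 0.1]
tool_rot: [0.197, -3.135, -0.001]
ft_force: [0.7, -0.5, -1.5]
grip_width: 0.159
grip_force: 25.0
```

Emit:
move_arm(increments="7.6 -13.9 0 0 0 0 255;7.6 -13.9 -10 0 0 0 255;0 0 -30 0 0 0 255;0 0 -30 0 0 0 255;0 0 -5 0 0 0 255;0 0 0 0 0 0 255;0 0 0 0 0 0 255;0 0 0 0 0 0 255")

```text
time: 19.78
position: [0.5756, -0.1722, 0.0269]
tool_rot: [-0.189, 3.133, -0.001]
ft_force: [0.7, 0.4, -0.7]
grip_width: 0.162
grip_force: 25.0
```

Run:
```python
from h import *
tool()
```

```text
t 19.7833 tcp [ 575.6 -172.2   26.9] yaw(tool y) 96.9 z [ 0.003 -0.    -1.   ] q [-0.14  0.41  0.47  1.8  -0.22  0.98  2.11] f [ 0.7  0.4 -0.7]
```

Emit:
move_arm(increments="0 0 -6 0 0 0 255;0 0 -6 0 0 0 255;0 0 0 0 0 0 255;0 0 0 0 0 0 255;0 0 0 0 0 0 255;0 0 0 0 0 0 255;0 0 0 0 0 0 255;0 0 0 0 0 0 255")

```text
time: 20.45
position: [0.5743, -0.172, 0.0132]
tool_rot: [-0.189, 3.136, 0.0]
ft_force: [-0.2, -0.4, -1.8]
grip_width: 0.162
grip_force: 25.0
```

Run:
```python
from h import *
tool()
```

```text
t 20.45 tcp [ 574.3 -172.    13.2] yaw(tool y) 96.9 z [ 0.  0. -1.] q [-0.14  0.43  0.47  1.81 -0.23  0.96  2.12] f [-0.2 -0.4 -1.8]
```

Emit:
move_arm(increments="0.5 -2.2 0 0 0 0.7 255;0.5 -2.1 0 0 0 0 255;0 0 -2 0 0 0 255;0 0 -1.7 0 0 0 255;0 0 0 0 0 0 255;0 0 0 0 0 0 180;0 0 0 0 0 0 180;0 0 0 0 0 0 180")

```text
time: 21.12
position: [0.5754, -0.1761, 0.0095]
tool_rot: [-0.208, 3.134, 0.0]
ft_force: [0.8, 0.1, 0.5]
grip_width: 0.266
grip_force: 0.0
```

Emit:
move_arm(increments="0 0 0 0 0 0 160;0 0 20 0 0 0 150;0 0 35 0 0 0 100;0 10 40 0 0 -7 0;-5 35 15 0 0 -7 0;-10 38 0 0 0 -7 0;-10 38 0 0 0 -7 0;-10 38 0 0 0 -7 0")

```text
time: 21.78
position: [0.5432, -0.0274, 0.1194]
tool_rot: [0.694, 3.063, 0.002]
ft_force: [0.1, 0.5, 0.6]
grip_width: 0.78
grip_force: 0.0
```

Run:
```python
from h import *
tool()
```

```text
t 21.7833 tcp [543.2 -27.4 119.4] yaw(tool y) 64.5 z [ 0.001  0.001 -1.   ] q [-0.46  0.18  0.51  1.86 -0.1   1.12  1.21] f [0.1 0.5 0.6]
```

Emit:
move_arm(increments="-1.5 38 5 0 0 3 0;-1.5 38 5 0 0 3 0;-1.5 38 5 0 0 0 0;-1.5 38 5 0 0 0 0;-1.5 38 5 0 0 0 0;-1.5 38 5 0 0 0 0;-1.5 15 0 0 0 0 0;0 0 0 0 0 0 0")

```text
time: 22.45
position: [0.5317, 0.2202, 0.1488]
tool_rot: [-0.511, -3.099, -0.004]
ft_force: [-1.0, -0.5, -0.8]
grip_width: 0.997
grip_force: 0.0
```

Run:
```python
from h import *
p=shot('wrist','w6');tool();blobs(p,names=['vblock','step','strap','jack'])
P=shot('side');blobs(P,names=['par','disc'],zmin=.012,seeds=dict(disc=(.479,-.189),par=(.576,-.176)))
```

```text
t 22.5 tcp [532.3 216.3 148.5] yaw(tool y) 71.1 z [-0.  0. -1.] q [-0.73  0.21  0.34  1.75 -0.08  1.19  0.87] f [-0.1 -0.7 -0.4]
vblock 2715 c [531.8 217.7] [40. 51.] 68.7 h39.8 top [531.8 217.7] [40.  50.6] 68.7
step 2492 c [434.3 275.1] [50.4 30.7] 27.8 h39.6 top [451.1 283.6] [12.8 30.1] 28.1
strap 3175 c [431.9 157.4] [30.9 80.6] 9.1 h16.1 top [431.9 157.4] [30.9 80.6] 9.1
jack 2241 c [443.8 359.8] [39.7 39. ] 41.2 h39.8 top [444.  359.8] [21.3 21.7] 25.1
par 129 c [ 590.3 -174.9] [41.3 20. ] 5.3 h30.7 top [ 589.1 -174.7] [40.4 18.2] 15.5
disc none
```

Emit:
move_arm(increments="-0.5 1.4 -35 0 0 -2.4 0;0 0 -40 0 0 0 0;0 0 -36 0 0 0 0;0 0 -20 0 0 0 60;0 0 -10 0 0 0 60;0 0 -4 0 0 0 60;0 0 0 0 0 0 60;0 0 0 0 0 0 255")

```text
time: 23.22
position: [0.534, 0.2151, 0.0052]
tool_rot: [0.59, 3.084, 0.002]
ft_force: [-0.0, -0.1, 1.0]
grip_width: 0.755
grip_force: 0.0
```

Emit:
move_arm(increments="0 0 0 0 0 0 255;0 0 0 0 0 0 255;0 0 0 0 0 0 255;0 0 0 0 0 0 255;0 0 0 0 0 0 255;0 0 0 0 0 0 255;0 0 0 0 0 0 255;0 0 0 0 0 0 255", grip_force=35)

```text
time: 23.88
position: [0.5332, 0.2162, 0.0045]
tool_rot: [0.588, 3.085, 0.002]
ft_force: [-0.8, 0.1, 5.9]
grip_width: 0.452
grip_force: 35.0
```

Run:
```python
from h import *
tool()
```

```text
t 23.8833 tcp [533.2 216.2   4.5] yaw(tool y) 68.4 z [ 0.001  0.001 -1.   ] q [-0.71  0.38  0.32  1.87 -0.15  0.91  0.88] f [-0.8  0.1  5.9]
```

Emit:
move_arm(increments="0 0 40 0 0 0 255;2 -36 12 0 0 4.8 255;4 -36 6 0 0 4.8 255;4 -36 6 0 0 4.8 255;4 -36 6 0 0 4.8 255;4 -36 6 0 0 4.8 255;4 -36 6 0 0 4.8 255;4 -36 6 0 0 0 255")

```text
time: 24.55
position: [0.5568, -0.0385, 0.0905]
tool_rot: [0.203, -3.132, -0.0]
ft_force: [0.6, -0.2, -4.5]
grip_width: 0.459
grip_force: 35.0
```

Emit:
move_arm(increments="3 -28 0 0 0 0 255;3 -28 -10 0 0 0 255;0 0 -30 0 0 0 255;0 0 -25 0 0 0 255;0 0 0 0 0 0 255;0 0 0 0 0 0 255;0 0 0 0 0 0 255;0 0 0 0 0 0 255")

```text
time: 25.22
position: [0.5657, -0.0923, 0.0282]
tool_rot: [-0.199, 3.133, -0.0]
ft_force: [0.1, -0.1, -4.0]
grip_width: 0.456
grip_force: 35.0
```

Run:
```python
from h import *
tool()
```

```text
t 25.2167 tcp [565.7 -92.3  28.2] yaw(tool y) 97.3 z [ 0.002 -0.    -1.   ] q [-0.25  0.35  0.43  1.87 -0.18  0.96  1.95] f [ 0.1 -0.1 -4. ]
```

Emit:
move_arm(increments="1.2 -2.6 -6 0 0 0 255;0 0 -6 0 0 0 255;0 0 -3.5 0 0 0 255;0 0 -1.5 0 0 0 255;0 0 0 0 0 0 255;0 0 0 0 0 0 255;0 0 0 0 0 0 100;0 0 0 0 0 0 100")

```text
time: 25.88
position: [0.5664, -0.0952, 0.01]
tool_rot: [-0.198, 3.134, -0.0]
ft_force: [0.2, 1.5, -0.3]
grip_width: 0.537
grip_force: 0.0
```

Emit:
move_arm(increments="0 0 0 0 0 0 100;0 0 0 0 0 0 100;0 0 20 0 0 0 100;0 0 38 0 0 0 50;-10 20 30 0 0 -7 0;-15 35 5 0 0 -7 0;-17 35 0 0 0 -7 0;-17 35 0 0 0 -7 0")

```text
time: 26.55
position: [0.5123, 0.0204, 0.1033]
tool_rot: [0.517, 3.097, 0.002]
ft_force: [0.7, 0.7, -0.5]
grip_width: 0.899
grip_force: 0.0
```

Run:
```python
from h import *
tool()
p=shot('side');blobs(p,names=['par','disc','vblock'],zmin=.012,seeds=dict(disc=(.479,-.189),par=(.576,-.176),vblock=(.565,-.095)))
```

```text
t 26.55 tcp [512.3  20.4 103.3] yaw(tool y) 71.0 z [ 0.002  0.001 -1.   ] q [-0.5   0.13  0.44  1.95 -0.06  1.08  1.2 ] f [ 0.7  0.7 -0.5]
par 63 c [ 599.9 -171.3] [21.3 17.3] 6.9 h30.6 top [ 601.  -172.2] [19.4 15.2] 6.8
disc 189 c [ 459.1 -162.8] [59.  36.8] 74.7 h29.7 top [ 457.7 -164.1] [58.7 33.3] 83.6
vblock 276 c [565.1 -93.9] [47.  41.1] 8.0 h46.1 top [571.7 -84.3] [28.8 57.2] 58.7
```

Emit:
move_arm(increments="-9.5 33 8 0 0 6.2 0;-9.5 33 8 0 0 6.2 0;-9.5 33 8 0 0 6.2 0;-9.5 33 8 0 0 6.2 0;-9.5 33 8 0 0 6.2 0;-9.5 33 8 0 0 6.2 0;-9.5 33 5 0 0 6.2 0;-9.5 20 0 0 0 5 0")

```text
time: 27.27
position: [0.4357, 0.2746, 0.1567]
tool_rot: [-0.821, 3.03, 0.004]
ft_force: [-0.1, 0.1, -0.5]
grip_width: 1.002
grip_force: 0.0
```

Run:
```python
from h import *
p=shot('wrist','w7');tool();blobs(p,names=['step','strap','jack'])
blobs(shot('side','s3'),names=['par','disc','vblock'],zmin=.012,seeds=dict(disc=(.479,-.189),par=(.576,-.176),vblock=(.565,-.095)))
blobs(shot('scene','sc3'),names=['par','disc','vblock'],zmin=.012,seeds=dict(disc=(.479,-.189),par=(.576,-.176),vblock=(.565,-.095)))
```

```text
t 27.3167 tcp [433.  278.2 156. ] yaw(tool y) 120.8 z [-0.     0.005 -1.   ] q [-0.77  0.08  0.16  1.88 -0.02  1.19  1.5 ] f [-1.9  2.9 -0.3]
step 1959 c [434.5 275.1] [50.5 30.1] 27.6 h39.7 top [451.  283.7] [13.3 30.1] 27.4
strap 2981 c [431.9 157.7] [30.7 80.6] 9.9 h16.1 top [431.9 157.6] [30.6 80.5] 9.8
jack 1310 c [443.9 358.2] [39.6 36.2] 0.9 h39.9 top [444.4 358.4] [21.  18.1] 21.0
par 208 c [ 576.7 -175.4] [68.5 19.7] 3.8 h31.6 top [ 576.5 -176.2] [68.4 18.5] 4.9
disc 127 c [ 473.5 -173.8] [54.8 35.7] 27.1 h29.9 top [ 472.7 -174.2] [52.9 35.7] 27.1
vblock 397 c [563.4 -95.1] [50.3 44.4] 6.5 h46.5 top [563.  -95.2] [49.3 44. ] 5.5
par 239 c [ 578.  -177.9] [71.5 15.2] 8.1 h31.5 top [ 578.  -177.7] [71.5 15.2] 7.2
disc 439 c [ 470.9 -166.5] [54.6 56.4] 52.9 h30.1 top [ 470.1 -166.4] [52.7 55.4] 58.6
vblock 487 c [566.4 -96.8] [53.3 41.2] 6.5 h47.1 top [565.8 -96.5] [51.  40.8] 6.8
```

View pics/sc3.png

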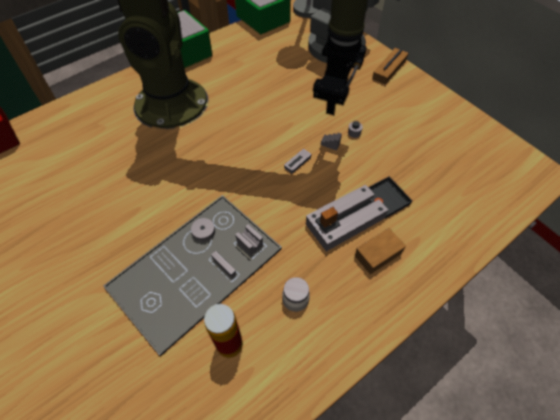

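The scene view shows the disc at (203,229), off its outline, so it has been knocked aside. V-block and par sit inside their outlines. I'll fix the disc after the step block.

Emit:
move_arm(increments="0 0 -30 0 0 -1 0;0 0 -36 0 0 -1 0;0 0 -30 0 0 -1 0;0 0 0 0 0 0 50;0 0 0 0 0 0 50;0 0 0 0 0 0 50;0 0 0 0 0 0 50;0 0 0 0 0 0 50")

```text
time: 28.08
position: [0.4377, 0.2709, 0.0615]
tool_rot: [-0.727, 3.053, 0.003]
ft_force: [-0.6, -0.5, -0.0]
grip_width: 0.815
grip_force: 0.0
```

Run:
```python
from h import *
tool()
```

```text
t 28.0833 tcp [437.7 270.9  61.5] yaw(tool y) 116.8 z [ 0.003  0.002 -1.   ] q [-0.76  0.18  0.17  1.98 -0.04  0.99  1.46] f [-0.6 -0.5 -0. ]
```

Emit:
move_arm(increments="-3.2 4.2 -10 0 0 0.8 50;0 0 -25 0 0 0 50;0 0 -16 0 0 0 50;0 0 -7 0 0 0 50;0 0 0 0 0 0 50;0 0 0 0 0 0 50;0 0 0 0 0 0 255;0 0 0 0 0 0 255")

```text
time: 28.75
position: [0.4332, 0.2747, 0.0016]
tool_rot: [-0.75, 3.05, 0.001]
ft_force: [-0.4, -0.7, -0.2]
grip_width: 0.722
grip_force: 0.0
```

Emit:
move_arm(increments="0 0 0 0 0 0 255;0 0 0 0 0 0 255;0 0 0 0 0 0 255;0 0 0 0 0 0 255;0 0 0 0 0 0 255;0 0 0 0 0 0 255;0 0 0 0 0 0 255;0 0 0 0 0 0 255")

```text
time: 29.42
position: [0.433, 0.2743, 0.0013]
tool_rot: [0.749, -3.051, -0.0]
ft_force: [0.3, -0.1, -0.4]
grip_width: 0.343
grip_force: 35.0
```

Run:
```python
from h import *
tool()
```

```text
t 29.4167 tcp [433.  274.3   1.3] yaw(tool y) 117.6 z [-0.  0. -1.] q [-0.76  0.26  0.16  2.02 -0.05  0.87  1.48] f [ 0.3 -0.1 -0.4]
```

Emit:
move_arm(increments="0 0 40 0 0 0 255;5 -20 30 0 0 -4 255;10 -36 4 0 0 -4 255;10 -36 4 0 0 -4 255;10 -36 4 0 0 -4 255;10 -36 4 0 0 -4 255;10 -36 4 0 0 0 255;10 -36 4 0 0 0 255")

```text
time: 30.08
position: [0.4975, 0.0367, 0.0951]
tool_rot: [0.208, -3.134, -0.001]
ft_force: [0.8, 0.5, -2.9]
grip_width: 0.343
grip_force: 35.0
```

Emit:
move_arm(increments="10.5 -36 0 0 0 0 255;10.5 -36 0 0 0 0 255;10.5 -36 0 0 0 0 255;10.5 -36 0 0 0 0 255;10.5 -36 0 0 0 0 255;10.5 -36 0 0 0 0 255;10.5 -36 0 0 0 0 255;10.5 -36 0 0 0 0 255")

```text
time: 30.75
position: [0.5818, -0.2508, 0.0945]
tool_rot: [0.209, -3.133, -0.001]
ft_force: [0.4, 1.0, -2.7]
grip_width: 0.342
grip_force: 35.0
```

Emit:
move_arm(increments="2 -6 0 0 0 0 255;2 -6 -20 0 0 0 255;0 0 -30 0 0 0 255;0 0 -15 0 0 0 255;0 0 0 0 0 0 255;0 0 0 0 0 0 255;0 0 0 0 0 0 255;0 0 0 0 0 0 255")

```text
time: 31.42
position: [0.5872, -0.2619, 0.032]
tool_rot: [-0.209, 3.132, -0.001]
ft_force: [0.3, 0.5, -2.6]
grip_width: 0.338
grip_force: 35.0
```

Run:
```python
from h import *
tool()
```

```text
t 31.4167 tcp [ 587.2 -261.9   32. ] yaw(tool y) 97.6 z [ 0.003 -0.001 -1.   ] q [-0.04  0.5   0.54  1.69 -0.29  1.03  2.3 ] f [ 0.3  0.5 -2.6]
```

Emit:
move_arm(increments="-1.6 0.2 -10 0 0 0 255;0 0 -8 0 0 0 255;0 0 -4.5 0 0 0 255;0 0 -1.8 0 0 0 255;0 0 0 0 0 0 255;0 0 0 0 0 0 255;0 0 0 0 0 0 130;0 0 0 0 0 0 130")

```text
time: 32.08
position: [0.5849, -0.2617, 0.0065]
tool_rot: [-0.208, 3.133, -0.001]
ft_force: [-0.7, -0.6, 2.3]
grip_width: 0.423
grip_force: 1.2
```

Emit:
move_arm(increments="0 0 0 0 0 0 130;0 0 0 0 0 0 130;0 0 20 0 0 0 130;0 0 38 0 0 0 50;-25 20 25 0 0 0 0;-30 25 10 0 0 0 0;-30 25 0 0 0 0 0;-28 22 0 0 0 0 0")

```text
time: 32.75
position: [0.4702, -0.168, 0.0992]
tool_rot: [-0.209, 3.134, 0.001]
ft_force: [-0.2, 0.4, -0.3]
grip_width: 0.784
grip_force: 0.0
```

Emit:
move_arm(increments="0 0 20 0 0 0 0;0 0 20 0 0 0 0;0 0 10 0 0 0 0;0 0 0 0 0 0 0;0 0 0 0 0 0 0;0 0 0 0 0 0 0;0 0 0 0 0 0 0;0 0 0 0 0 0 0")

```text
time: 33.42
position: [0.4708, -0.1695, 0.1479]
tool_rot: [0.208, -3.132, -0.0]
ft_force: [-0.5, -0.4, -1.4]
grip_width: 1.001
grip_force: 0.0
```

Run:
```python
from h import *
p=shot('wrist','w8');tool();blobs(p,names=['disc','step','par','vblock'],zmin=.013,seeds=dict(disc=(.471,-.168),par=(.576,-.176),vblock=(.565,-.095),step=(.587,-.262)))
cv2.imwrite('pics/tray2.png',ortho(p,.4,.68,-.42,-.03,.006,.0005))
blobs(shot('scene'),names=['disc','step','par','vblock'],zmin=.013,seeds=dict(disc=(.471,-.168),par=(.576,-.176),vblock=(.565,-.095),step=(.587,-.262)))
```

```text
t 33.4667 tcp [ 470.9 -169.5  148.1] yaw(tool y) 97.6 z [-0.002 -0.    -1.   ] q [-0.26  0.05  0.57  1.93 -0.03  1.17  2.03] f [0.4 0.2 0.5]
disc 2957 c [ 467.6 -164.4] [55.3 54.2] 6.4 h28.2 top [ 467.8 -164.4] [55.  54.2] 6.4
step 82 c [ 602.3 -245.5] [12.5  7.1] 2.8 h45.7 top [ 602.3 -245.5] [12.5  7.1] 2.8
par 416 c [ 555.8 -178.7] [30.2 14.1] 8.3 h29.9 top [ 552.4 -179.3] [23.6 13.8] 6.7
vblock 152 c [580.8 -81.3] [13.1 17.7] 11.3 h45.7 top [579.9 -77.3] [13.2  9.6] 8.8
disc 429 c [ 470.9 -166.9] [55.  55.3] 2.8 h29.9 top [ 470.3 -166.5] [53.1 54.7] 60.0
step 308 c [ 587.8 -261.8] [51.  27.7] 7.7 h46.5 top [ 605.3 -259.1] [13.5 27.4] 5.8
par 233 c [ 578.9 -178.3] [70.7 14.7] 8.6 h31.6 top [ 578.4 -177.8] [69.7 14.7] 7.7
vblock 481 c [566.5 -96.7] [51.7 41.3] 6.0 h47.1 top [565.7 -96.4] [49.8 41.1] 7.2
```

View pics/tray2.png

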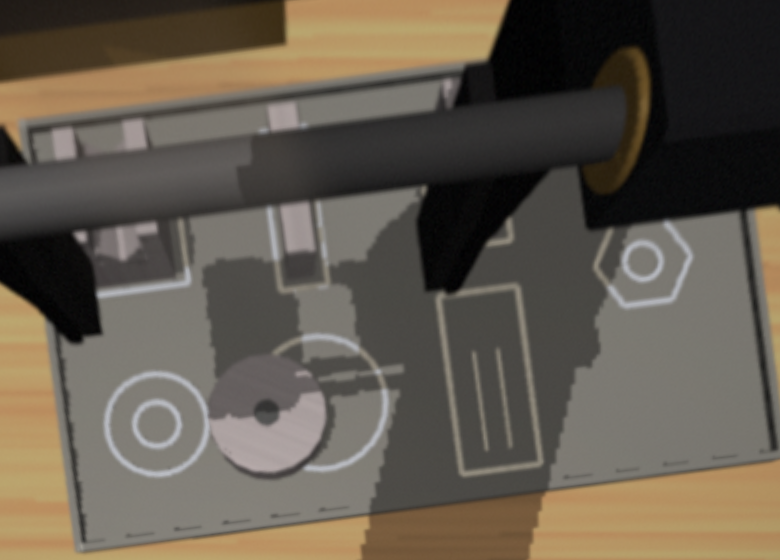

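The rectified view shows the disc at (267,413), left of its outline at (318,402). The other outlines sit at the same pixels as before, so the calibration holds. I'll regrip the disc.

Emit:
move_arm(increments="-3.2 5.1 -36 0 0 0 0;0 0 -40 0 0 0 0;0 0 -36 0 0 0 0;0 0 -18 0 0 0 0;0 0 -7 0 0 0 0;0 0 -2 0 0 0 0;0 0 0 0 0 0 0;0 0 0 0 0 0 255")

```text
time: 34.18
position: [0.4696, -0.1647, 0.0114]
tool_rot: [-0.208, 3.132, -0.001]
ft_force: [0.4, 0.2, -0.7]
grip_width: 0.977
grip_force: 0.0
```

Emit:
move_arm(increments="0 0 0 0 0 0 255;0 0 0 0 0 0 255;0 0 0 0 0 0 255;0 0 0 0 0 0 255;0 0 0 0 0 0 255;0 0 0 0 0 0 255;0 0 0 0 0 0 255;0 0 0 0 0 0 255")

```text
time: 34.85
position: [0.4685, -0.1644, 0.0104]
tool_rot: [-0.208, 3.134, 0.0]
ft_force: [-0.8, 0.7, 3.9]
grip_width: 0.629
grip_force: 35.0
```

Run:
```python
from h import *
tool()
```

```text
t 34.85 tcp [ 468.5 -164.4   10.4] yaw(tool y) 97.6 z [ 0.  0. -1.] q [-0.22  0.24  0.56  2.06 -0.16  0.88  2.13] f [-0.8  0.7  3.9]
```

Emit:
move_arm(increments="0 0 6 0 0 0 255;3.7 -8.2 0 0 0 0 255;3.7 -8.2 0 0 0 0 255;3.8 -8.3 0 0 0 0 255;0 0 0 0 0 0 255;0 0 0 0 0 0 255;0 0 0 0 0 0 255;0 0 0 0 0 0 255")

```text
time: 35.52
position: [0.479, -0.1886, 0.0157]
tool_rot: [0.208, -3.134, -0.001]
ft_force: [1.2, -0.6, -4.7]
grip_width: 0.636
grip_force: 35.0
```

Run:
```python
from h import *
tool()
```

```text
t 35.5167 tcp [ 479.  -188.6   15.7] yaw(tool y) 97.6 z [-0.001  0.001 -1.   ] q [-0.18  0.27  0.57  2.02 -0.18  0.9   2.18] f [ 1.2 -0.6 -4.7]
```

Emit:
move_arm(increments="0.7 -0.5 -3 0 0 0 255;0 0 -2.2 0 0 0 255;0 0 0 0 0 0 255;0 0 0 0 0 0 255;0 0 0 0 0 0 50;0 0 0 0 0 0 50;0 0 0 0 0 0 50;0 0 0 0 0 0 50")

```text
time: 36.18
position: [0.4805, -0.1896, 0.0112]
tool_rot: [-0.208, 3.134, -0.0]
ft_force: [1.1, 0.4, 0.6]
grip_width: 0.783
grip_force: 0.0
```

Emit:
move_arm(increments="0 0 15 0 0 0 50;0 0 35 0 0 0 50;0 0 40 0 0 0 0;-5 30 20 0 0 -7 0;-5 36 10 0 0 -7 0;-5 36 5 0 0 -7 0;-5 36 0 0 0 -7 0;-5 36 0 0 0 -7 0")

```text
time: 36.85
position: [0.4595, -0.0376, 0.132]
tool_rot: [0.624, 3.077, 0.003]
ft_force: [-0.0, 0.2, -0.5]
grip_width: 0.999
grip_force: 0.0
```

Emit:
move_arm(increments="-4 35 4 0 0 -7 0;-4 35 4 0 0 -7 0;-4 35 4 0 0 -7 0;-4 35 4 0 0 -7 0;-4 30 4 0 0 -7 0;-3 7 0 0 0 -7 0;0 0 0 0 0 -7 0;0 0 0 0 0 -4 0")

```text
time: 37.52
position: [0.438, 0.1266, 0.1498]
tool_rot: [1.873, 2.521, 0.002]
ft_force: [-0.5, 0.4, -0.3]
grip_width: 0.999
grip_force: 0.0
```

Run:
```python
from h import *
p=shot('wrist','w9');tool();blobs(p,names=['strap','jack'])
blobs(shot('scene'),names=['disc','jack'],zmin=.013,seeds=dict(disc=(.479,-.189),jack=(.444,.36)))
```

```text
t 37.5667 tcp [438.2 126.  149.8] yaw(tool y) 16.6 z [ 0.001  0.001 -1.   ] q [-0.59 -0.05  0.25  2.02  0.01  1.17 -0.06] f [-0.3  1.3 -0.2]
strap 2852 c [431.9 157.4] [30.1 80.3] 9.6 h16.2 top [431.9 157.4] [30.1 80.2] 9.6
jack none
disc 448 c [ 482.1 -191.9] [55.5 54.6] 48.6 h30.1 top [ 481.6 -191.7] [55.1 53.6] 48.1
jack 166 c [448.2 356.5] [38.9 35.3] 55.6 h41.6 top [444.4 358.6] [18.4 22.2] 65.1
```

Emit:
move_arm(increments="-3 15.5 -25 0 0 -3.5 0;-3.3 15.9 -25 0 0 -3.5 0;0 0 -36 0 0 0 30;0 0 -30 0 0 0 60;0 0 0 0 0 0 60;0 0 0 0 0 0 60;0 0 0 0 0 0 60;0 0 0 0 0 0 60")

```text
time: 38.28
position: [0.4338, 0.1574, 0.0357]
tool_rot: [2.019, 2.405, 0.007]
ft_force: [0.4, 0.3, 0.9]
grip_width: 0.772
grip_force: 0.0
```

Run:
```python
from h import *
tool()
```

```text
t 38.2833 tcp [433.8 157.4  35.7] yaw(tool y) 10.0 z [ 0.004  0.003 -1.   ] q [-0.61  0.1   0.22  2.12 -0.03  0.92 -0.21] f [0.4 0.3 0.9]
```

Emit:
move_arm(increments="-1.5 0 -20 0 0 -0.4 60;0 0 -9 0 0 0 60;0 0 -4 0 0 0 60;0 0 0 0 0 0 60;0 0 0 0 0 0 255;0 0 0 0 0 0 255;0 0 0 0 0 0 255;0 0 0 0 0 0 255")

```text
time: 38.95
position: [0.4307, 0.157, 0.0008]
tool_rot: [2.028, 2.399, 0.003]
ft_force: [0.5, 0.8, 0.1]
grip_width: 0.552
grip_force: 0.0
```

Emit:
move_arm(increments="0 0 0 0 0 0 255;0 0 0 0 0 0 255;0 0 0 0 0 0 255;0 0 0 0 0 0 255;0 0 0 0 0 0 255;0 0 0 0 0 0 255;0 0 0 0 0 0 255;0 0 0 0 0 0 255")

```text
time: 39.62
position: [0.4308, 0.157, 0.0007]
tool_rot: [2.028, 2.399, 0.003]
ft_force: [2.1, 0.3, 0.3]
grip_width: 0.341
grip_force: 35.0
```

Run:
```python
from h import *
tool()
```

```text
t 39.6167 tcp [430.8 157.    0.7] yaw(tool y) 9.6 z [ 0.001  0.001 -1.   ] q [-0.61  0.16  0.22  2.15 -0.05  0.84 -0.2 ] f [2.1 0.3 0.3]
```

Emit:
move_arm(increments="0 0 40 0 0 0 255;4 -34 10 0 0 6.8 255;4 -34 8 0 0 6.8 255;4 -34 8 0 0 6.8 255;4 -34 8 0 0 6.8 255;4 -34 8 0 0 6.8 255;4 -34 8 0 0 6.8 255;4 -34 8 0 0 6.8 255")

```text
time: 40.28
position: [0.456, -0.071, 0.0953]
tool_rot: [-0.939, -2.995, -0.001]
ft_force: [0.7, -0.4, -2.9]
grip_width: 0.338
grip_force: 35.0
```

Emit:
move_arm(increments="5 -31 0 0 0 6.7 255;5 -31 0 0 0 6.7 255;5 -31 0 0 0 6.7 255;5 -31 0 0 0 6.7 255;5 -31 0 0 0 6.7 255;5 -31 0 0 0 6.7 255;1 -7 -20 0 0 0 255;0 0 -20 0 0 0 255")

```text
time: 40.95
position: [0.4871, -0.2588, 0.0557]
tool_rot: [-0.087, 3.14, -0.002]
ft_force: [0.0, -1.0, -3.9]
grip_width: 0.344
grip_force: 35.0
```

Emit:
move_arm(increments="0 0 -20 0 0 0 255;0 0 -10 0 0 0 255;0 0 0 0 0 0 255;0 0 0 0 0 0 255;0 0 0 0 0 0 255;0 0 0 0 0 0 255;0 0 0 0 0 0 255;0 0 0 0 0 0 255")

```text
time: 41.62
position: [0.4881, -0.2549, 0.0267]
tool_rot: [-0.094, 3.139, 0.001]
ft_force: [0.6, -0.5, -3.3]
grip_width: 0.349
grip_force: 35.0
```

Run:
```python
from h import *
tool()
```

```text
t 41.6167 tcp [ 488.1 -254.9   26.7] yaw(tool y) 93.4 z [ 0.001  0.001 -1.   ] q [-0.03  0.32  0.54  1.92 -0.2   0.95  2.23] f [ 0.6 -0.5 -3.3]
```

Emit:
move_arm(increments="1 -7 0 0 0 2 255;1 -7 0 0 0 2.1 255;0.1 -5.4 0 0 0 0 255;0 0 -6 0 0 0 255;0 0 0 0 0 0 255;0 0 0 0 0 0 255;0 0 0 0 0 0 255;0 0 0 0 0 0 255")

```text
time: 42.28
position: [0.4896, -0.2738, 0.0197]
tool_rot: [0.206, -3.134, -0.002]
ft_force: [0.1, 0.3, -3.1]
grip_width: 0.337
grip_force: 35.0
```

Run:
```python
from h import *
tool()
```

```text
t 42.2833 tcp [ 489.6 -273.8   19.7] yaw(tool y) 97.5 z [-0.001  0.001 -1.   ] q [ 0.01  0.35  0.52  1.9  -0.22  0.94  2.34] f [ 0.1  0.3 -3.1]
```

Emit:
move_arm(increments="0.5 -0.5 -7 0 0 0 255;0 0 -4 0 0 0 255;0 0 -1.5 0 0 0 255;0 0 0 0 0 0 255;0 0 0 0 0 0 255;0 0 0 0 0 0 140;0 0 0 0 0 0 140;0 0 0 0 0 0 140")

```text
time: 42.95
position: [0.4906, -0.275, 0.0077]
tool_rot: [-0.206, 3.135, 0.001]
ft_force: [-0.7, -0.3, -0.3]
grip_width: 0.432
grip_force: 0.0
```

Emit:
move_arm(increments="0 0 0 0 0 0 140;0 0 15 0 0 0 140;0 0 35 0 0 0 100;0 10 38 0 0 0 50;-2 36 15 0 0 0 0;-3 40 5 0 0 0 0;-3 40 0 0 0 0 0;-3 40 0 0 0 0 0")

```text
time: 43.62
position: [0.4794, -0.1074, 0.1165]
tool_rot: [-0.204, 3.133, 0.002]
ft_force: [0.5, -0.1, -0.6]
grip_width: 0.821
grip_force: 0.0
```

Emit:
move_arm(increments="-3 40 0 0 0 0 0;-3 40 0 0 0 0 0;-3 40 0 0 0 0 0;-3 40 0 0 0 0 0;-3 40 0 0 0 0 0;-3 40 0 0 0 0 0;-3 40 5 0 0 0 0;-3 40 5 0 0 0 0")

```text
time: 44.28
position: [0.4546, 0.213, 0.1256]
tool_rot: [0.206, -3.135, -0.002]
ft_force: [1.0, 0.4, 0.0]
grip_width: 1.003
grip_force: 0.0
```

Emit:
move_arm(increments="-3 40 5 0 0 0 0;-3 40 5 0 0 0 0;-4 36 5 0 0 0 0;0 20 0 0 0 0 0;0 10 0 0 0 0 0;0 0 0 0 0 0 0;0 0 0 0 0 0 0;0 0 0 0 0 0 0")

```text
time: 44.95
position: [0.4459, 0.3547, 0.14]
tool_rot: [0.201, -3.134, 0.001]
ft_force: [-0.3, -0.5, 0.6]
grip_width: 0.996
grip_force: 0.0
```

Run:
```python
from h import *
p=shot('wrist','w10');tool();blobs(p,names=['jack'])
blobs(shot('scene'),names=['disc','jack','strap','step','par','vblock'],zmin=.013,seeds=dict(disc=(.479,-.189),jack=(.444,.36),par=(.576,-.176),vblock=(.565,-.095),step=(.587,-.262),strap=(.49,-.274)))
```

```text
t 45.0 tcp [446.  354.7 140.1] yaw(tool y) 97.3 z [-0.001 -0.    -1.   ] q [-0.75  0.21  0.04  1.76 -0.01  1.17  0.99] f [ 0.7 -0.1  1.1]
jack 1681 c [443.9 359.9] [39.3 39.2] 82.3 h39.7 top [443.7 360. ] [20.8 21.2] 51.3
disc 450 c [ 482.6 -191.4] [55.8 55.2] 53.4 h29.8 top [ 482.1 -191.9] [54.4 54.9] 53.4
jack 164 c [447.8 356.7] [39.3 37.3] 37.5 h41.5 top [445.1 359.3] [17.7 23.4] 45.2
strap 441 c [ 493.1 -275.6] [82.1 31.1] 7.5 h23.8 top [ 493.2 -275.7] [82.2 30.5] 7.9
step 309 c [ 587.3 -261.8] [52.3 27.9] 7.8 h47.0 top [ 605.1 -259.1] [13.5 27.5] 6.8
par 235 c [ 577.9 -178.1] [72.2 15.5] 8.7 h31.8 top [ 578.8 -178.3] [70.1 14.2] 8.4
vblock 481 c [566.2 -96.7] [52.  41.3] 6.8 h47.2 top [565.8 -96.8] [50.9 41.2] 6.2
```

Emit:
move_arm(increments="-2.1 5.2 -30 0 0 0 0;0 0 -38 0 0 0 30;0 0 -36 0 0 0 60;0 0 -20 0 0 0 60;0 0 -9 0 0 0 60;0 0 -4 0 0 0 60;0 0 0 0 0 0 60;0 0 0 0 0 0 255")

```text
time: 45.72
position: [0.4443, 0.363, 0.0049]
tool_rot: [-0.205, 3.133, 0.004]
ft_force: [-0.1, 0.5, -0.4]
grip_width: 0.741
grip_force: 0.0
```

Emit:
move_arm(increments="0 0 0 0 0 0 255;0 0 0 0 0 0 255;0 0 0 0 0 0 255;0 0 0 0 0 0 255;0 0 0 0 0 0 255;0 0 0 0 0 0 255;0 0 0 0 0 0 255;0 0 0 0 0 0 255")

```text
time: 46.38
position: [0.4436, 0.3622, 0.004]
tool_rot: [-0.206, 3.135, 0.001]
ft_force: [-0.2, -3.1, 5.7]
grip_width: 0.453
grip_force: 35.0
```

Run:
```python
from h import *
tool()
```

```text
t 46.3833 tcp [443.6 362.2   4. ] yaw(tool y) 97.5 z [-0.     0.001 -1.   ] q [-0.76  0.36  0.03  1.87 -0.01  0.91  0.98] f [-0.2 -3.1  5.7]
```

Emit:
move_arm(increments="0 0 40 0 0 0 255;2 -35 10 0 0 0 255;2 -37 5 0 0 0 255;2 -37 5 0 0 0 255;2 -37 5 0 0 0 255;2 -37 5 0 0 0 255;2 -37 5 0 0 0 255;2 -37 5 0 0 0 255")

```text
time: 47.05
position: [0.4562, 0.104, 0.0829]
tool_rot: [0.207, -3.133, -0.002]
ft_force: [1.3, -0.5, -2.5]
grip_width: 0.454
grip_force: 35.0
```

Emit:
move_arm(increments="2 -37 0 0 0 0 255;2 -37 0 0 0 0 255;2 -37 0 0 0 0 255;2 -37 0 0 0 0 255;2 -37 0 0 0 0 255;0.5 -26 -10 0 0 0 255;0 0 -25 0 0 0 255;0 0 -15 0 0 0 255")

```text
time: 47.72
position: [0.4666, -0.1074, 0.0317]
tool_rot: [0.199, -3.134, -0.001]
ft_force: [-1.0, 1.4, -3.2]
grip_width: 0.451
grip_force: 35.0
```

Emit:
move_arm(increments="0 0 -8 0 0 0 255;0 0 0 0 0 0 255;0 0 0 0 0 0 255;0 0 0 0 0 0 255;0 0 0 0 0 0 255;0 0 0 0 0 0 255;0 0 0 0 0 0 255;0 0 0 0 0 0 255")

```text
time: 48.38
position: [0.4678, -0.1054, 0.0257]
tool_rot: [-0.206, 3.135, 0.002]
ft_force: [0.6, 0.7, -2.0]
grip_width: 0.454
grip_force: 35.0
```

Run:
```python
from h import *
tool()
```

```text
t 48.3833 tcp [ 467.8 -105.4   25.7] yaw(tool y) 97.5 z [ 0.     0.001 -1.   ] q [-0.22  0.16  0.41  2.09 -0.08  0.9   1.94] f [ 0.6  0.7 -2. ]
```

Emit:
move_arm(increments="0 -2.5 -7 0 0 0 255;0 0 -5 0 0 0 255;0 0 -2.5 0 0 0 255;0 0 -0.8 0 0 0 255;0 0 0 0 0 0 255;0 0 0 0 0 0 100;0 0 0 0 0 0 100;0 0 0 0 0 0 100")

```text
time: 49.05
position: [0.4679, -0.1081, 0.01]
tool_rot: [-0.206, 3.135, 0.001]
ft_force: [0.3, 0.3, 1.2]
grip_width: 0.573
grip_force: 0.0
```

Emit:
move_arm(increments="0 0 0 0 0 0 100;0 0 15 0 0 0 100;0 0 35 0 0 0 100;0 5 38 0 0 0 100;0 36 20 0 0 0 0;0 38 15 0 0 0 0;0 38 15 0 0 0 0;0 38 15 0 0 0 0")

```text
time: 49.72
position: [0.4674, 0.0486, 0.1643]
tool_rot: [-0.205, 3.134, 0.002]
ft_force: [0.8, 0.2, 0.2]
grip_width: 0.827
grip_force: 0.0
```

Emit:
move_arm(increments="0 38 10 0 0 0 0;0 38 10 0 0 0 0;0 38 0 0 0 0 0;0 38 0 0 0 0 0;0 0 0 0 0 0 0;0 0 0 0 0 0 0;0 0 0 0 0 0 0;0 0 0 0 0 0 0")

```text
time: 50.38
position: [0.4678, 0.1974, 0.1828]
tool_rot: [0.203, -3.134, -0.001]
ft_force: [0.5, 0.3, 1.0]
grip_width: 1.001
grip_force: 0.0
```

Run:
```python
from h import *
tool();p=shot('scene','sc9')
blobs(p,names=['disc','jack','strap','step','par','vblock'],zmin=.013,seeds=dict(disc=(.479,-.189),jack=(.468,-.108),par=(.576,-.176),vblock=(.565,-.095),step=(.587,-.262),strap=(.49,-.274)))
P=cloud(p);z=P[...,2];m=(z>.05)&(z<.095)&(abs(P[...,0]-.645)<.04)&(P[...,1]>0)&(P[...,1]<.25)
if m.sum()>20:print('handle',m.sum(),[np.round(v,1) for v in cv2.minAreaRect((P[m][:,:2]*1000).astype(np.float32))])
c=p['frame'][110:350,100:420,::-1];cv2.imwrite('pics/fin.png',cv2.resize(c,(800,600),interpolation=cv2.INTER_CUBIC))
```

```text
t 50.3833 tcp [467.8 197.4 182.8] yaw(tool y) 97.4 z [-0.001  0.    -1.   ] q [-0.56  0.04  0.11  1.86 -0.01  1.24  1.25] f [0.5 0.3 1. ]
disc 447 c [ 482.3 -191.5] [55.4 54.5] 61.2 h30.1 top [ 482.2 -191.2] [54.4 54.7] 11.5
jack 248 c [ 469.4 -109. ] [38.5 40.4] 51.0 h46.5 top [ 469.4 -109.6] [19.3 19.5] 57.1
strap 442 c [ 493.3 -275.5] [81.8 31.2] 7.6 h23.7 top [ 493.3 -275.4] [82.  30.6] 8.6
step 307 c [ 587.5 -261.7] [52.9 27.9] 7.4 h47.5 top [ 605.3 -259.2] [15.5 27.9] 2.7
par 239 c [ 578.2 -178.4] [71.3 15.2] 8.6 h31.5 top [ 578.3 -178.4] [71.1 15.2] 8.6
vblock 481 c [566.2 -96.5] [51.5 42.3] 8.4 h47.2 top [565.7 -96.4] [50.4 41.8] 8.2
handle 256 [array([648.7,  71.7]), array([36.4, 23. ]), np.float64(85.7)]
```

View pics/fin.png

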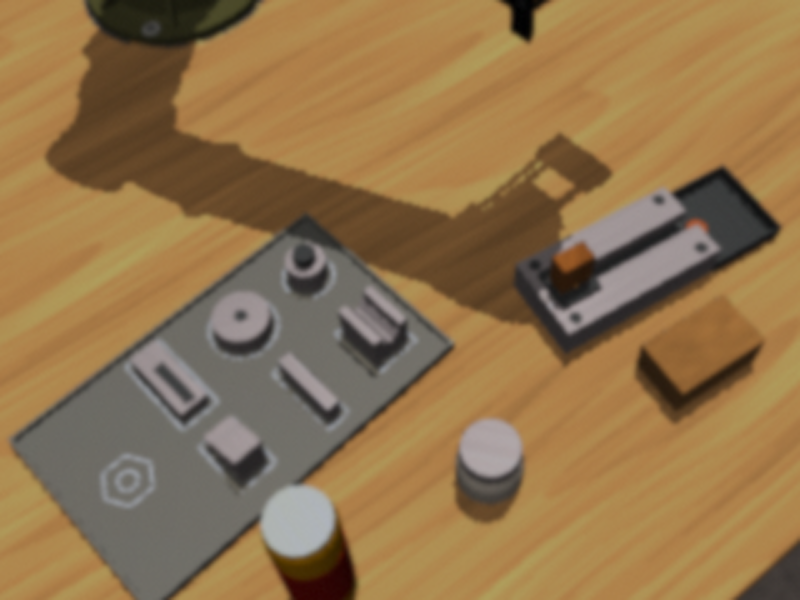

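Everything looks in place. I'll take one wrist look over the tray to confirm the margins, since the scene camera has a small bias.

Emit:
move_arm(increments="3 -38 10 0 0 0 0;3 -38 10 0 0 0 0;3 -38 10 0 0 0 0;3 -38 10 0 0 0 0;3 -38 10 0 0 0 0;3 -38 10 0 0 0 0;3 -38 10 0 0 0 0;3 -38 10 0 0 0 0")

```text
time: 51.1
position: [0.4907, -0.1083, 0.2638]
tool_rot: [-0.202, 3.135, 0.002]
ft_force: [1.8, -0.1, -0.9]
grip_width: 0.998
grip_force: 0.0
```

Emit:
move_arm(increments="3 -36 10 0 0 0 0;3 -36 10 0 0 0 0;3 -30 10 0 0 0 0;0 0 10 0 0 0 0;0 0 0 0 0 0 0;0 0 0 0 0 0 0;0 0 0 0 0 0 0;0 0 0 0 0 0 0")

```text
time: 51.77
position: [0.5002, -0.2056, 0.3021]
tool_rot: [0.209, -3.133, -0.003]
ft_force: [-0.6, 0.6, -0.2]
grip_width: 0.996
grip_force: 0.0
```

Run:
```python
from h import *
tool();p=shot('wrist','w11')
blobs(p,names=['disc','jack','strap','step','par','vblock'],zmin=.013,seeds=dict(disc=(.479,-.189),jack=(.468,-.108),par=(.576,-.176),vblock=(.565,-.095),step=(.587,-.262),strap=(.49,-.274)))
cv2.imwrite('pics/tray3.png',ortho(p,.4,.68,-.42,-.03,.006,.0005))
```

```text
t 51.7667 tcp [ 500.2 -205.6  302.1] yaw(tool y) 97.6 z [-0.002  0.002 -1.   ] q [-0.16  0.06  0.53  1.61 -0.03  1.48  2.07] f [-0.6  0.6 -0.2]
disc 1375 c [ 479.3 -188.8] [55.5 53.8] 7.5 h28.4 top [ 479.5 -188.8] [55.1 53.8] 7.7
jack 787 c [ 466.5 -107.3] [39.5 39.5] 63.4 h45.8 top [ 466.2 -107.5] [20.9 21.4] 42.0
strap 1343 c [ 489.6 -274.2] [80.  30.5] 7.4 h22.4 top [ 489.6 -274.2] [80.  30.5] 7.4
step 924 c [ 585.  -260.3] [50.2 30.4] 7.4 h45.6 top [ 603.6 -257.9] [12.6 29.7] 8.0
par 484 c [ 575.6 -175.6] [69.7 13.2] 8.0 h30.4 top [ 575.6 -175.6] [69.7 13.1] 8.2
vblock 1281 c [564.2 -94.5] [51.2 40.8] 7.0 h46.1 top [564.1 -94.6] [50.8 40.7] 7.1
```

View pics/tray3.png

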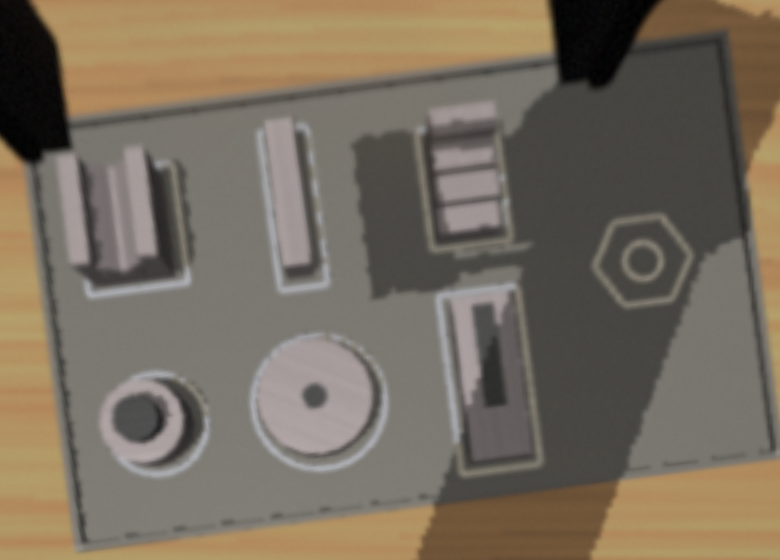

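All six parts are within about 2 mm and 1° of their outline centres, and the nut outline at (643,261) is empty. The robot is touching nothing.

```bash
python3 -c "
from bench import ctrl
print(ctrl.close_job())"
```

```text
the job is handed in; nothing more can be done
None
```

The job is handed in: the one copper slug I saw is in the catch pan, the scraper is back home, and all six parts on the bench are on their outlines to within about 2 mm; the nut was missing, so its outline stays empty, and the disc had to be laid a second time after it was knocked aside.

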